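# Pack a spectacle job tray in layers

### The job

Pack the cream job tray in layers, setting each part down without dropping it: first lay the red-blocked lens flat in the pocket with the red liner and the blue-blocked lens flat in the pocket with the blue liner, then lay the brown spectacle frame flat and centred across both metal rests above the lenses, and last lay the small navy screwdriver across over the frame in the two black saddles, centred, with its handle in the wider saddle and its tip past the narrower one. Leave everything else on the bench where it is.

Things in the scene. Friction and masses are not known exactly. Their poses are not given: they have to be found in the camera images.
- tray: Cream job tray, fixed, left or right of the mat: 124 mm along its x, 148 mm along its y, rim 10 mm high. Origin: centre of its underside, on the bench; z up, +x is the side away from the robot. Two square pockets, 56 mm inside, centred at x=0, y=+30 and -30 mm, walls up to 12 mm above the bench. Its rests and saddles are described by their own points.
- rest_left (a point): Middle of the flat top of one aluminium rest for the frame, at x=0, y=+65, z=42 mm of the tray. The rest is 8 mm wide (tray y) and 44 mm long (tray x).
- rest_right (a point): The same point of the other rest, at x=0, y=-65, z=42 mm of the tray.
- saddle_wide (a point): Middle of the slot floor of the wider black U-shaped saddle, at x=-50, y=0, z=55 mm of the tray (the side towards the robot). Slot 22 mm wide; saddle 8 mm thick along the tray's x, 30 mm wide, prongs up to 66 mm above the bench. For the handle.
- saddle_narrow (a point): The same for the narrower saddle, at x=+50, y=0, z=59 mm of the tray. Slot 16 mm wide; same outside size and prong height. For the shank.
- liner_red: Red round liner, 55 mm across and 2 mm thick, fixed on the floor of one of the tray's two pockets (either one). Origin: centre of its underside, 5 mm above the bench; a lens rests on its top at 7 mm.
- liner_blue: Blue round liner, as the red one, in the other pocket.
- lens_red: Edged spectacle lens held on a red block: clear disc 50 mm across and 8 mm thick; on top of its middle stands a red cylinder 22 mm across and 16 mm high (8 to 24 mm above the underside), which is the grip. Origin: centre of the disc's underside. Lies flat on the mat, about 40 g. 
- lens_blue: Edged spectacle lens held on a blue block: clear disc 50 mm across and 8 mm thick; on top of its middle stands a blue cylinder 22 mm across and 16 mm high (8 to 24 mm above the underside), which is the grip. Origin: centre of the disc's underside. Lies flat on the mat, about 40 g. 
- frame: Brown spectacle front without temples, lying flat, about 35 g: 144 mm along its y, 44 mm along its x, 8 mm thick. Origin: middle of its underside. Two lens openings, from |y|=10 to 56 mm and x=-17 to 17 mm; the 20 mm wide middle between them can be pinched with a finger in each. The outer rims, |y|=56 to 66 mm, go on the rests, its y along the tray's y, either way round.
- driver: Small screwdriver, about 45 g, 153 mm long along its x: navy square handle 14 x 14 mm from x=-78 to +15 mm, steel shank 6 mm thick from x=+15 to +75 mm. Origin: underside of the handle, at the middle of the length; balance point about x=-23 mm. Packed, its x runs along the tray's x with the origin over the tray's middle, handle underside 55 mm above the bench.
- driver_tip (a point): Tip of the screwdriver's shank, at x=+75, z=+7 mm of the screwdriver.
- mat: Pale work mat, 270 x 340 x 3 mm, fixed on the bench on the other side from the tray; the parts lie on it, among other things. Origin: centre of its underside.
- lens_grey: Edged spectacle lens held on a grey block: clear disc 50 mm across and 8 mm thick; on top of its middle stands a grey cylinder 22 mm across and 16 mm high (8 to 24 mm above the underside), which is the grip. Origin: centre of the disc's underside. Lies flat on the mat, about 40 g. Belongs to another job: leave it.
- jar: Small closed jar, 36 mm across, 45 mm high, on the mat: leave it. Origin: centre of its underside.
- spray: Blue cleaner bottle, 56 mm across, 140 mm high, behind the work area: leave it.
- mug: White mug, 76 mm across, 90 mm high, behind the work area: leave it.
- dropper: Amber bottle with a black cap, 38 mm across, 105 mm high, standing close beyond the far side of the tray: leave it. Origin: centre of its underside.
- pad_box: White and orange box, 40 x 60 mm, 35 mm high, close to the near side of the tray: leave it. Origin: centre of its underside.
- case: Black spectacle case, 65 x 160 x 45 mm, at the robot's left: leave it.
- red_screwdriver: Larger red-handled screwdriver, 180 mm long, at the robot's right: leave it.
Things that resemble listed ones, but are neither listed nor needed, are in the scene too. Of the things like the driver, leave any that is purple or turquoise; of the rest the smaller one is meant.

How it is judged:
On the way, in this order (a step that is already met when the one before it is completed fails the run):
1. both lenses lie flat in the pockets of their colours, let go (horizontal distance between lens_red and liner_red below 0.0055 m and z of lens_red in the frame of tray between 0.005 and 0.009 m and angle between each of lens_red, lens_blue's own z axis and vertical below 0.06 rad and horizontal distance between lens_blue and liner_blue below 0.0055 m and z of lens_blue in the frame of tray between 0.005 and 0.009 m and contact force between the fingers and lens_red below 0.05 N and contact force between the fingers and lens_blue below 0.05 N), for 0.2 s.
2. the frame lies across both rests over the lenses, let go (horizontal distance between lens_red and liner_red below 0.0055 m and z of lens_red in the frame of tray between 0.005 and 0.009 m and angle between each of lens_red, lens_blue, frame's own z axis and vertical below 0.06 rad and horizontal distance between lens_blue and liner_blue below 0.0055 m and z of lens_blue in the frame of tray between 0.005 and 0.009 m and x of frame in the frame of tray between -0.009 and 0.009 m and y of frame in the frame of tray between -0.007 and 0.007 m and z of frame in the frame of tray between 0.04 and 0.045 m and angle between the y axis of frame and the y axis of tray, either way round below 0.13 rad and contact force between the fingers and frame below 0.05 N), for 0.2 s.
3. the screwdriver lies in both saddles over the frame, let go (horizontal distance between lens_red and liner_red below 0.0055 m and z of lens_red in the frame of tray between 0.005 and 0.009 m and angle between each of lens_red, lens_blue, frame's own z axis and vertical below 0.06 rad and horizontal distance between lens_blue and liner_blue below 0.0055 m and z of lens_blue in the frame of tray between 0.005 and 0.009 m and x of frame in the frame of tray between -0.009 and 0.009 m and y of frame in the frame of tray between -0.007 and 0.007 m and z of frame in the frame of tray between 0.04 and 0.045 m and angle between the y axis of frame and the y axis of tray, either way round below 0.13 rad and x of driver in the frame of tray between -0.014 and 0.014 m and y of driver in the frame of tray between -0.006 and 0.006 m and x of driver_tip in the frame of tray between 0.055 and 0.095 m and y of driver_tip in the frame of tray between -0.012 and 0.012 m and z of driver_tip in the frame of tray between 0.058 and 0.066 m and contact force between the fingers and driver below 0.05 N), for 0.2 s.
At the end, for the whole second after the job is handed in: Each lens flat on the liner of its colour, centred within 5.5 mm; frame flat on both rests, within 9 mm (tray x), 7 mm (tray y) and 0.13 rad; screwdriver in both saddles, within 14 mm lengthwise and 6 mm sideways, tip over the narrower saddle's side; flat is 0.06 rad; all at rest (horizontal distance between lens_red and liner_red below 0.0055 m and z of lens_red in the frame of tray between 0.005 and 0.009 m and angle between each of lens_red, lens_blue, frame's own z axis and vertical below 0.06 rad and horizontal distance between lens_blue and liner_blue below 0.0055 m and z of lens_blue in the frame of tray between 0.005 and 0.009 m and x of frame in the frame of tray between -0.009 and 0.009 m and y of frame in the frame of tray between -0.007 and 0.007 m and z of frame in the frame of tray between 0.04 and 0.045 m and angle between the y axis of frame and the y axis of tray, either way round below 0.13 rad and x of driver in the frame of tray between -0.014 and 0.014 m and y of driver in the frame of tray between -0.006 and 0.006 m and x of driver_tip in the frame of tray between 0.055 and 0.095 m and y of driver_tip in the frame of tray between -0.012 and 0.012 m and z of driver_tip in the frame of tray between 0.058 and 0.066 m and linear speed of each of lens_red, lens_blue, frame, driver below 0.02 m/s); the robot touches nothing.
It fails at once if another thing on the bench is moved by more than 20 mm (distance of any of lens_grey, jar, spray, mug, case, dropper, pad_box, red_screwdriver from where it was at the start of the episode above 0.02 m).
It fails at once if a lens, the frame or the screwdriver is dropped or thrown (faster than 0.6 m/s out of the fingers) ((linear speed of lens_red above 0.6 m/s and contact force between the fingers and lens_red below 0.01 N) or (linear speed of lens_blue above 0.6 m/s and contact force between the fingers and lens_blue below 0.01 N) or (linear speed of frame above 0.6 m/s and contact force between the fingers and frame below 0.01 N) or (linear speed of driver above 0.6 m/s and contact force between the fingers and driver below 0.01 N)).
It also fails if it takes over 72 s, if anything falls off the work surface, if the arm or the gripper's body presses on something with over 40 N, if the wrist force passes 120 N, or if a joint passes its speed limit or range.

### The arm

A 6-joint arm with a two-finger parallel gripper is mounted at the origin on the work surface. World frame = base frame: x ahead of the robot, y to its left, z up, the work surface at z = 0. Lengths are in m, angles in rad, forces in N, time in s.
With the tool pointing down it reaches from about 0.375 to 0.9 m from the base axis. Payload 3.1 kg.
Tool frame: the origin (TCP) lies between the finger pads; the fingertips stand 11 mm ahead of it and the grasp point (between the pads) lies 8 mm behind it; z points along the fingers, y is the direction in which the jaws open and shut (so a half turn about z gives the same grasp; the last joint's range is limited). The gripper opens to 85 mm and grips with 20 to 120 N. Pads are 22 mm wide; open, the fingers measure 114 mm over their backs; the gripper's body (76 mm by 85 mm) begins 54 mm behind the grasp point. The pads swing forward as they close: fully open they stand 13 mm farther back than shut.
Start: joints at [1.008, 0.527, 1.433, -0, 1.181, -0.178], TCP at [0.235, 0.579, 0.242] pointing down, gripper open.
Joint ranges: [-3.08, 3.08], [-0.75, 2.2], [0.22, 2.44], [-1.43, 4.57], [0, 2.65], [-2.85, 2.85]. Speed limits (rad/s): [2.79, 2.79, 3.14, 3.14, 3.14, 3.14].

### API

Orientations are given as a unit quaternion [x, y, z, w].
In Python, from station import manip gives the robot as it stands.
- The arm moves only by the tool move_arm, never from a script. Its argument "deltas" is a list of rows, each a list of 5 numbers: the shift along the tool's x, y, z in units of 40 cm (1.0 is 40 cm), then the turn about the tool's z in units of 0.5 rad (1.0 is 0.5 rad), then the opening in per cent of the stroke, from 0 (shut) to 100 (fully open). In form: [[x, y, z, twist, grip], ...]. A call has exactly 8 rows; each row is the pose to reach, as a shift and turn from the pose commanded when the call began, along the tool's axes at that moment; what a row does not reach only later rows make up. A row lasts 1/12 s, in which the tool goes at most 41.7 mm and 7.16 degrees, less where a joint would pass 70% of its speed; a pose out of reach is approached as far as the arm can. A call with a number of a shift or a turn outside -1 to 1 is refused whole. A call with a gripper value outside its range is refused whole. The fingers move at their own pace and stop on an object; "force" is the grip in N (left out, the last holds). Time passes only in rows, so rows that repeat a pose let the fingers close, or fill a call up. It gives the time, the measured TCP pose, the force and the opening at its end, in the units of the state.
- manip.sense(): the state, without advancing time (a new reading comes with each control period).
- manip.snapshot(name): name is "scene" or "side" or "wrist"; returns (picture, depth): 384x512x3 uint8, red, green, blue; 384x512 float32, m along the optical axis (not along the pixel's ray), 0 where there is no reading.
- manip.get_calibration(name): a dict with "vfov" (degrees; the focal length in pixels is half the picture's height over the tangent of half this angle, whatever the lens; pixels are square), "cx", "cy" (the principal point, pixels), "D" ([k1, k2, p1, p2, k3] as OpenCV has them; the pictures are not rectified), "pose" (4x4, takes a point from camera to world coordinates). Camera axes: x right, y down, z forward; pixel columns grow to the right and rows downward; lengths in m; the calibration is good to about 2 mm. A picture is of the moment at which its call begins: read the wrist's pose just before it. get_calibration takes no time and is no camera call; for the wrist camera it gives the pose at the moment of the call.
- manip.sign_off(): hands the job in, once; it reports no verdict.
The state is a dict: "t": time; "q": joint angles; "qd": joint speeds; "tau": joint torques, N m; "tcp_pos": TCP position; "tool_rot": TCP orientation; "force": force on the tool from outside, world axes, zero at the start; "ft_torque": the same for the moment, N m; "finger_gap": opening from 0.0 (shut) to 1.0 (fully open).
Only numpy, scipy, OpenCV 4.12 (cv2) and the standard library are available. Lean on these libraries where they do the work, as an engineer would, in place of code of your own. Each camera call takes 0.05 s, during which the arm holds its last target.

## Working session

There is one attempt and no reset: what is moved stays moved. The work goes in short steps, Python scripts to look and compute and a tool call to move; the robot and the scene stay as the last step left them, time stands still between calls to the robot, and variables do not carry over. Pictures are saved under pics/ and viewed, and the job is handed in when it is done.

Besides the shell and the picture viewer there is one more tool, called after "Call:" as a command line: name --pt "numbers of a row" for each row, then --argument value for the rest. move_arm: Moves the arm, as the interface text tells. Its arguments: {"type":"object","properties":{"deltas":{"type":"array","items":{"type":"array","items":{"type":"number"}}},"force":{"type":"number"}},"required":["deltas"]}

```bash
ls; mkdir -p pics; python3 - <<'E'
from station import manip
import cv2,numpy as np
s=manip.sense();print(s)
for n in ["scene","side","wrist"]:
    c=manip.get_calibration(n);print(n,c["vfov"],c["cx"],c["cy"],c["D"],np.round(c["pose"],3).tolist())
    p,d=manip.snapshot(n);cv2.imwrite(f"pics/{n}0.png",p[:,:,::-1]);np.save(f"pics/{n}0_d.npy",d)
E
```

```text
pics
{'t': 0.0, 'q': array([ 1.00752341e+00,  5.28442412e-01,  1.43389501e+00,  3.44991962e-05,
        1.18136167e+00, -1.78511106e-01]), 'qd': array([ 0.00022719,  0.00146204,  0.0014949 , -0.00269654,  0.00079129,
       -0.00024507]), 'tau': array([-1.13003585e-03, -4.42358601e+01, -1.78020608e+01, -2.90773896e-04,
        8.71114869e-03,  1.50406186e-05]), 'tcp_pos': array([0.23419047, 0.57873641, 0.24135048]), 'tool_rot': array([ 1.91202757e-01,  9.81549997e-01, -9.75823564e-04, -3.96602597e-04]), 'force': array([-0.11559327,  0.62517452,  0.73053185]), 'ft_torque': array([ 0.01262818,  0.00278717, -0.01966657]), 'finger_gap': 1.0001899151542155}
scene 42.851267973531336 258.72345218731 200.4404593423621 [0.07069585 0.         0.         0.         0.        ] [[-0.292, 0.805, -0.516, 1.263], [0.956, 0.24, -0.166, 0.246], [-0.01, -0.542, -0.84, 1.263], [0.0, 0.0, 0.0, 1.0]]
side 54.801562972748286 259.3259875129931 191.35558659383545 [0.02743805 0.         0.         0.         0.        ] [[-0.998, -0.047, 0.046, 0.451], [-0.064, 0.504, -0.861, 0.919], [0.017, -0.863, -0.506, 0.617], [0.0, 0.0, 0.0, 1.0]]
wrist 59.72039536824793 254.63973543578211 193.01280041229876 [-0.0914263  0.         0.         0.         0.       ] [[0.375, 0.888, 0.264, 0.167], [0.927, -0.359, -0.11, 0.607], [-0.003, 0.286, -0.958, 0.373], [0.0, 0.0, 0.0, 1.0]]
```

View pics/scene0.png

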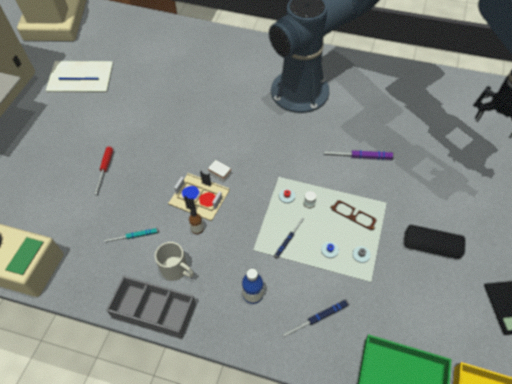

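View pics/side0.png

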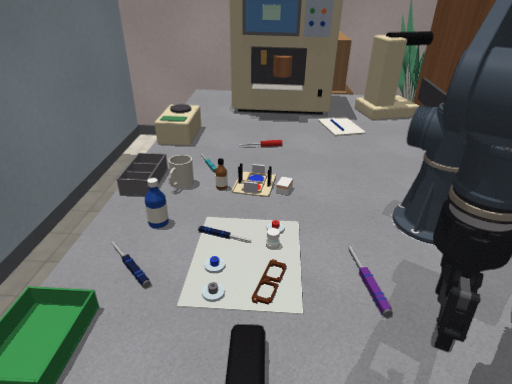

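View pics/wrist0.png

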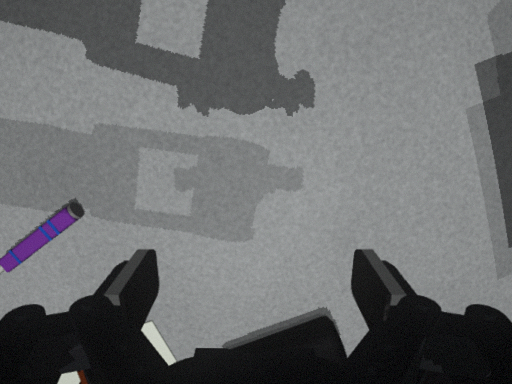

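Scene: the tray is around (200,197), the mat around (320,230). On the mat are the red lens (287,195), blue lens (330,249), grey lens (361,255), frame (354,214), jar (310,200) and a navy driver (290,238). A bigger navy driver lies off the mat at (317,317).

```bash
cat > h.py <<'E'
from station import manip
import cv2,numpy as np
def K(c,H=384):
    f=H/2/np.tan(np.radians(c["vfov"])/2);return np.array([[f,0,c["cx"]],[0,f,c["cy"]],[0,0,1]])
def rays(c,px):
    u=cv2.undistortPoints(np.array(px,float).reshape(-1,1,2),K(c),np.array(c["D"])).reshape(-1,2)
    d=np.c_[u,np.ones(len(u))];P=np.array(c["pose"]);return P[:3,3],d@P[:3,:3].T
def plane(c,px,z):
    o,d=rays(c,px);t=(z-o[2])/d[:,2];return o+d*t[:,None]
def project(c,X):
    P=np.array(c["pose"]);R=P[:3,:3].T;t=-R@P[:3,3]
    return cv2.projectPoints(np.array(X,float).reshape(-1,1,3),cv2.Rodrigues(R)[0],t,K(c),np.array(c["D"]))[0].reshape(-1,2)
def blobs(mask,mn=15):
    n,l,s,cen=cv2.connectedComponentsWithStats(mask.astype(np.uint8))
    return [(s[i,4],cen[i],l==i) for i in range(1,n) if s[i,4]>=mn]
def shot(n,name):
    s=manip.sense();c=manip.get_calibration(n);p,d=manip.snapshot(n)
    cv2.imwrite(f"pics/{name}.png",p[:,:,::-1]);np.savez(f"pics/{name}.npz",p=p,d=d,c=np.array(c,dtype=object));return c,p,d,s
def load(name):
    z=np.load(f"pics/{name}.npz",allow_pickle=True);return z["c"].item(),z["p"],z["d"]
E
python3 - <<'E'
from h import *
c=manip.get_calibration("scene")
for nm,px,z in [("red",(287,194),.025),("blue",(330,248),.025),("grey",(361,254),.025),("frameL",(335,206),.008),("frameR",(374,224),.008),("jar",(310,196),.045),("drvtip",(303,220),.01),("drvend",(278,256),.015),("bigtip",(287,333),.0),("bigend",(347,302),.0),("tray",(200,197),.01),("tl",(184,174),.01),("tr",(229,187),.01),("bl",(169,203),.01),("br",(212,219),.01),("pad",(219,168),.035),("drop",(193,205),.1)]:
    print(nm,np.round(plane(c,[px],z)[0],3))
im=cv2.imread("pics/scene0.png");cv2.imwrite("pics/a.png",cv2.resize(im[140:280,150:400],None,fx=3.2,fy=3.2,interpolation=2))
E
```

```text
red [0.455 0.077 0.025]
blue [0.598 0.241 0.025]
grey [0.591 0.327 0.025]
frameL [0.445 0.225 0.008]
frameR [0.474 0.347 0.008]
jar [0.456 0.147 0.045]
drvtip [0.521 0.144 0.01 ]
drvend [0.659 0.106 0.015]
bigtip [0.858 0.187 0.   ]
bigend [0.73  0.319 0.   ]
tray [ 0.532 -0.178  0.01 ]
tl [ 0.465 -0.257  0.01 ]
tr [ 0.472 -0.105  0.01 ]
bl [ 0.58 -0.26  0.01]
br [ 0.596 -0.116  0.01 ]
pad [ 0.428 -0.151  0.035]
drop [ 0.616 -0.157  0.1  ]
```

View pics/a.png

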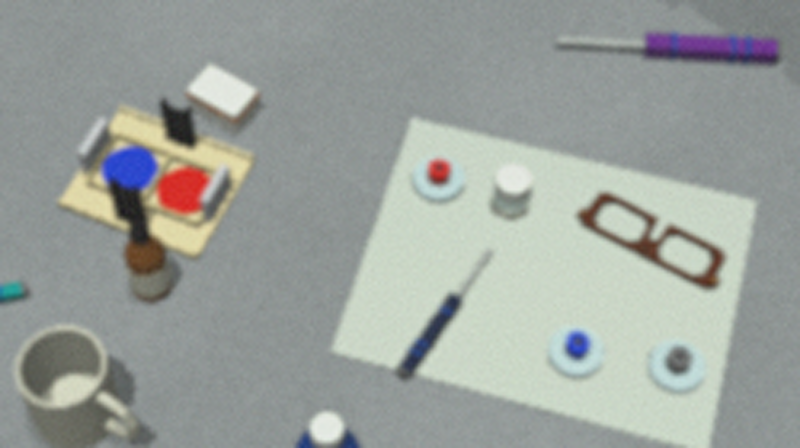

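```bash
cat >> h.py <<'E'
from scipy.spatial.transform import Rotation as Rn
def go(pos,psi=None):
    s=manip.sense();R=Rn.from_quat(s["tool_rot"]).as_matrix();p=np.array(s["tcp_pos"])
    cur=np.arctan2(R[1,1],R[0,1]);d=R.T@(np.array(pos)-p)
    tw=0 if psi is None else (cur-psi+np.pi)%(2*np.pi)-np.pi
    print("t %.2f"%s["t"],"tcp",np.round(p,4),"psi %.4f"%cur,"tilt %.4f"%np.arccos(-R[2,2]),"q1 %.2f q6 %.2f"%(s["q"][0],s["q"][5]),"gap %.3f"%s["finger_gap"])
    print("-> shift",np.round(d/.4,4),"twist",round(tw/.5,3))
E
python3 -c "
from h import *
go([.56,.2,.32],1.5708)"
```

```text
t 0.15 tcp [0.2343 0.5789 0.2415] psi 1.1860 tilt 0.0017 q1 1.01 q6 -0.18 gap 1.002
-> shift [-1.1102 -0.5726 -0.1956] twist -0.77
```

Call:
move_arm --pt "-0.74 -0.38 -0.196 -0.77 100" --pt "-0.74 -0.38 -0.196 -0.77 100" --pt "-0.74 -0.38 -0.196 -0.77 100" --pt "-0.74 -0.38 -0.196 -0.77 100" --pt "-0.74 -0.38 -0.196 -0.77 100" --pt "-0.74 -0.38 -0.196 -0.77 100" --pt "-0.74 -0.38 -0.196 -0.77 100" --pt "-0.74 -0.38 -0.196 -0.77 100"

```text
t: 0.82
tcp_pos: [0.4435, 0.3361, 0.3177]
tool_rot: [-0.0, 1.0, -0.0, -0.0]
force: [0.0, -0.3, -0.0]
finger_gap: 0.999
```

```bash
python3 -c "
from h import *
go([.56,.2,.32],1.5708)"
```

```text
t 0.82 tcp [0.4435 0.3361 0.3177] psi 1.5712 tilt 0.0006 q1 0.45 q6 -1.12 gap 0.999
-> shift [-0.2911 -0.3403 -0.0058] twist 0.001
```

Call:
move_arm --pt "-0.291 -0.34 -0.005 0 100" --pt "-0.291 -0.34 -0.005 0 100" --pt "-0.291 -0.34 -0.005 0 100" --pt "-0.291 -0.34 -0.005 0 100" --pt "-0.291 -0.34 -0.005 0 100" --pt "-0.291 -0.34 -0.005 0 100" --pt "-0.291 -0.34 -0.005 0 100" --pt "-0.291 -0.34 -0.005 0 100"

```text
t: 1.48
tcp_pos: [0.558, 0.2028, 0.3191]
tool_rot: [-0.0, 1.0, 0.0, -0.001]
force: [-0.1, -0.2, -0.6]
finger_gap: 1.002
```

```bash
python3 -c "
from h import *
go([.56,.2,.32],1.5708)
shot('wrist','w1')"
```

```text
t 1.48 tcp [0.558  0.2028 0.3191] psi 1.5718 tilt 0.0019 q1 0.16 q6 -1.41 gap 1.002
-> shift [-0.0049 -0.0069 -0.0024] twist 0.002
```

View pics/w1.png

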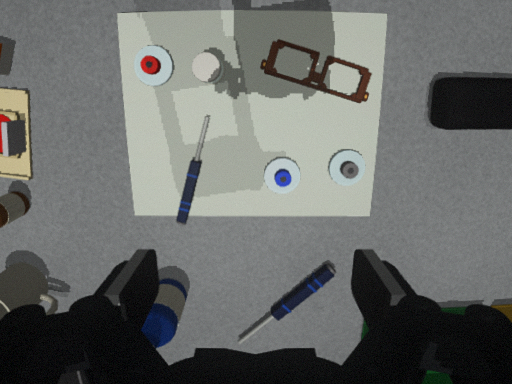

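The wrist view shows the red block (150,65), blue block (283,179), frame (316,71), jar (207,66), grey lens (348,169) and the mat driver from (207,117) to (182,221).

```bash
cat > m1.py <<'E'
from h import *
c,p,d=load("w1");hsv=cv2.cvtColor(p,cv2.COLOR_RGB2HSV).astype(int);H,S,V=hsv[...,0],hsv[...,1],hsv[...,2]
def disc(px):  # pale bluish discs: fit via hsv print
    return hsv[px[1],px[0]]
for q in [(150,65),(165,65),(140,75),(283,179),(295,170),(270,190),(300,50),(316,82),(190,185),(193,170),(203,130),(250,190),(348,169),(207,66)]: print(q,hsv[q[1],q[0]],round(float(d[q[1],q[0]]),3))
roi=np.zeros(H.shape,bool);roi[10:230,110:400]=1
mats={'red':((H<8)|(H>172))&(S>150)&(V>80),'blue':(H>105)&(H<130)&(S>170)&(V>110),'brown':(H<14)&(S>90)&(V<150),'navy':(V<75)&(S>90)&(H>100)&(H<130)}
for k,m in mats.items():
    for a,cen,b in blobs(m&roi,40):
        r=cv2.minAreaRect(np.argwhere(b)[:,::-1].astype(np.float32));print(k,a,np.round(cen,1),np.round(r[0],1),np.round(r[1],1),r[2])
E
python3 m1.py
```

```text
(150, 65) [120  10  49] 0.395
(165, 65) [ 88  21 199] 0.41
(140, 75) [ 90  22 201] 0.414
(283, 179) [160  11  71] 0.436
(295, 170) [ 92  16 204] 0.449
(270, 190) [ 48  13 193] 0.466
(300, 50) [10 52 59] 0.409
(316, 82) [16 58 57] 0.419
(190, 185) [110  81  66] 0.449
(193, 170) [110  90  65] 0.443
(203, 130) [ 48   7 171] 0.432
(250, 190) [ 46  15 183] 0.467
(348, 169) [60  6 80] 0.431
(207, 66) [ 30  12 192] 0.377
red 213 [149.4  64.4] [149.   64.5] [17. 16.] 90.0
blue 141 [282.7 178. ] [283. 178.] [14. 14.] 90.0
brown 1345 [317.1  71.3] [317.4  70.2] [110.7  35.7] 17.495758056640625
brown 45 [156.   67.3] [155.3  67.3] [ 8.3 16.6] 25.01689338684082
navy 61 [182.  216.3] [182. 216.] [7.6 9.5] 18.434947967529297
```

```bash
python3 -c "
import cv2
im=cv2.imread('pics/w1.png');cv2.imwrite('pics/w1z.png',cv2.resize(im[0:230,110:400],None,fx=2.7,fy=2.6,interpolation=2))"
```

```text
(no output)
```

View pics/w1z.png

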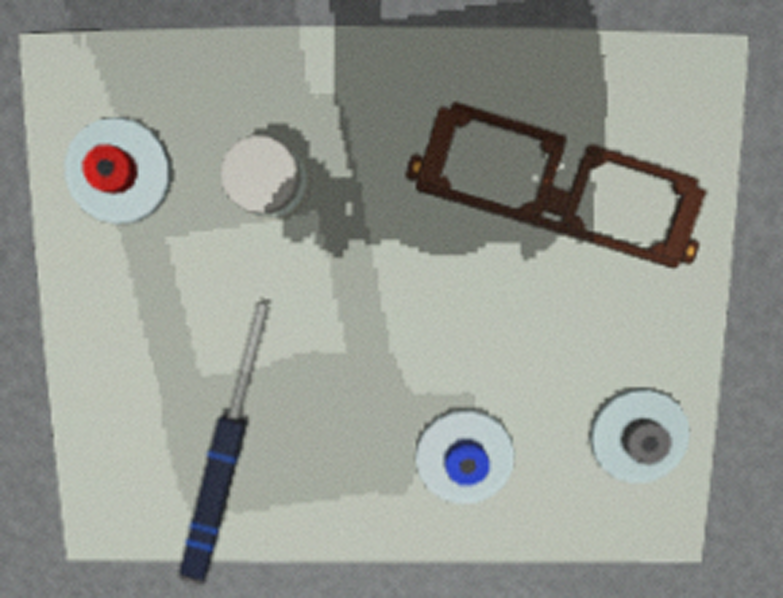

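```bash
cat > m2.py <<'E'
from h import *
c,p,d=load("w1");hsv=cv2.cvtColor(p,cv2.COLOR_RGB2HSV).astype(int);H,S,V=hsv[...,0],hsv[...,1],hsv[...,2]
for n,px in [("red",(148.9,64.3)),("blue",(283,178.5)),("grey",(350,169.5)),("jar",(206,66))]:
    print(n,np.round(plane(c,[px],.027 if n!="jar" else .048)[0],4))
# disc centre check: threshold disc blueish
roi=np.zeros(H.shape,bool);roi[10:230,110:400]=1
m=((H<20)&(S>40)&(V<150))&roi
m[:, :240]=0
b=max(blobs(m,100),key=lambda x:x[0])[2]
cnt=np.argwhere(b)[:,::-1].astype(np.float32)
w=plane(c,cnt,.011)[:,:2]
r=cv2.minAreaRect((w*1000).astype(np.float32));print("frame",r);bx=cv2.boxPoints(r);print(bx)
# edges method: navy handle
m=(V<95)&(S>60)&(H>95)&(H<130)&roi;m[:,230:]=0
m=cv2.morphologyEx(m.astype(np.uint8),cv2.MORPH_CLOSE,np.ones((3,3)))
for a,cen,b in blobs(m,60):
    w=plane(c,np.argwhere(b)[:,::-1],.017)[:,:2]
    r=cv2.minAreaRect((w*1000).astype(np.float32));print("drv",a,r)
print("shank tip",plane(c,[(207.5,115.5)],.010),"mat edge")
b=(V<60)&roi
print(plane(c,[(118,13),(387,14),(371,215),(135,215)],.003))
E
python3 m2.py
```

```text
red [0.4491 0.0747 0.027 ]
blue [0.592  0.2403 0.027 ]
grey [0.5796 0.3278 0.027 ]
jar [0.4538 0.1473 0.048 ]
frame ((456.1517028808594, 282.6806640625), (143.24862670898438, 43.89098358154297), 73.84651184082031)
[[415.14594 219.9896 ]
 [457.30408 207.7786 ]
 [497.15747 345.37173]
 [454.99933 357.58273]]
drv 510 ((614.126708984375, 112.62969207763672), (13.295005798339844, 88.26797485351562), 73.32138061523438)
shank tip [[0.51219912 0.14203958 0.01      ]] mat edge
[[0.38351659 0.03146164 0.003     ]
 [0.38455833 0.368969   0.003     ]
 [0.65183378 0.37117884 0.003     ]
 [0.65231285 0.03052398 0.003     ]]
```

Call:
move_arm --pt "0 -0.83 0 0 100" --pt "0 -0.83 0 0 100" --pt "0 -0.83 0 0 100" --pt "0 -0.83 0 0 100" --pt "0 -0.83 0 0 100" --pt "0 -0.83 0 0 100" --pt "0 -0.83 0 0 100" --pt "0 -0.83 0 0 100"

```text
t: 2.2
tcp_pos: [0.5588, -0.1301, 0.3198]
tool_rot: [-0.001, 1.0, 0.0, 0.0]
force: [0.5, 0.0, 0.4]
finger_gap: 0.997
```

```bash
python3 -c "
from h import *
go([.56,-.14,.32],1.5708)"
```

```text
t 2.20 tcp [ 0.5588 -0.1301  0.3198] psi 1.5737 tilt 0.0003 q1 -0.42 q6 -2.00 gap 0.997
-> shift [-0.0029 -0.0249 -0.0006] twist 0.006
```

Call:
move_arm --pt "0 -0.12 0.08 0 100" --pt "0 -0.12 0.08 0 100" --pt "0 -0.12 0.08 0 100" --pt "0 -0.12 0.08 0 100" --pt "0 -0.12 0.08 0 100" --pt "0 -0.12 0.08 0 100" --pt "0 -0.12 0.08 0 100" --pt "0 -0.12 0.08 0 100"

```text
t: 2.87
tcp_pos: [0.5597, -0.1768, 0.2883]
tool_rot: [-0.001, 1.0, -0.0, 0.001]
force: [0.1, 0.8, -0.3]
finger_gap: 1.003
```

```bash
python3 -c "
from h import *
go([.56,-.18,.29],1.5708)
c,p,d,s=shot('wrist','w2')
cv2.imwrite('pics/w2z.png',cv2.resize(p[0:300,100:400,::-1],None,fx=2,fy=2,interpolation=2))"
```

```text
t 2.87 tcp [ 0.5597 -0.1768  0.2883] psi 1.5731 tilt 0.0012 q1 -0.50 q6 -2.07 gap 1.003
-> shift [-0.0007 -0.0081 -0.0043] twist 0.005
```

View pics/w2z.png

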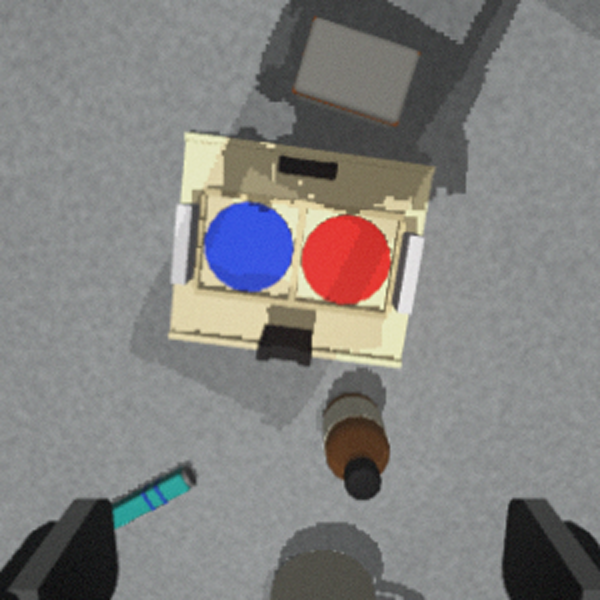

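```bash
cat > m3.py <<'E'
from h import *
c,p,d=load("w2");hsv=cv2.cvtColor(p,cv2.COLOR_RGB2HSV).astype(int);H,S,V=hsv[...,0],hsv[...,1],hsv[...,2]
roi=np.zeros(H.shape,bool);roi[90:170,190:310]=1
C={}
for k,m in {'red':((H<8)|(H>172))&(S>150),'blue':(H>105)&(H<130)&(S>150)}.items():
    b=max(blobs(m&roi,100),key=lambda x:x[0])[2]
    w=plane(c,np.argwhere(b)[:,::-1],.007)[:,:2]*1000
    hull=cv2.convexHull(w.astype(np.float32));e=cv2.fitEllipse(hull);print(k,e);C[k]=np.array(e[0])
mid=(C['red']+C['blue'])/2;v=C['red']-C['blue'];print("mid",mid,"dist",np.linalg.norm(v),"yaw",np.degrees(np.arctan2(v[1],v[0]))-90)
z=lambda x,y:(x/2+100-.25,y/2-.25)
cor=plane(c,[z(185,132),z(434,167),z(401,365),z(170,338)],.010)[:,:2];print(cor,cor.mean(0))
for i in range(4): print(np.linalg.norm(cor[i]-cor[(i+1)%4]))
e=cor[1]-cor[0];f=cor[2]-cor[3];print(np.degrees(np.arctan2(e[1],e[0]))-90,np.degrees(np.arctan2(f[1],f[0]))-90)
for n,q in [("restL(-y)",[(182,206),(174,283)]),("restR",[(418,237),(407,313)])]:
    print(n,plane(c,[z(*a) for a in q],.042)[:,:2])
print("saddle near top",plane(c,[z(279,164),z(337,172)],.066)[:,:2],"far",plane(c,[z(258,355),z(310,362)],.066)[:,:2])
dp=plane(c,[z(362,478)],.105);print("dropper",dp, "pad",plane(c,[z(357,68)],.035))
E
python3 m3.py
```

```text
red ((530.0846557617188, -154.660888671875), (53.12688446044922, 53.84072494506836), 53.56144332885742)
blue ((522.3624267578125, -214.2598876953125), (52.26173782348633, 52.67240524291992), 77.3092041015625)
mid [ 526.22354126 -184.46038818] dist 60.09720047876169 yaw -7.3826704871084985
[[ 0.45545757 -0.24969585]
 [ 0.4749305  -0.10353509]
 [ 0.59590141 -0.1185664 ]
 [ 0.57870778 -0.26454775]] [ 0.52624932 -0.18408627]
0.14745224464420356
0.12190119502937376
0.14699039061512656
0.12414183280436078
-7.588801294764977 -6.717328111744848
restL(-y) [[ 0.49702662 -0.24717888]
 [ 0.53963341 -0.25366736]]
restR [[ 0.51365356 -0.11642113]
 [ 0.55659569 -0.12085446]]
saddle near top [[ 0.47567718 -0.1923668 ]
 [ 0.47954891 -0.16288395]] far [[ 0.57567355 -0.20473864]
 [ 0.57954446 -0.17635791]]
dropper [[ 0.63087509 -0.14944929  0.105     ]] pad [[ 0.42438268 -0.1515822   0.035     ]]
```

Call:
move_arm --pt "0.276 0.629 0.4 1 55" --pt "0.276 0.629 0.4 1 55" --pt "0.276 0.629 0.4 1 55" --pt "0.276 0.629 0.4 1 55" --pt "0.276 0.629 0.4 1 55" --pt "0.276 0.629 0.4 1 55" --pt "0.276 0.629 0.4 1 55" --pt "0.276 0.629 0.4 1 55"

```text
t: 3.58
tcp_pos: [0.4458, 0.0762, 0.1263]
tool_rot: [0.247, 0.969, -0.0, -0.002]
force: [0.2, -1.3, -0.5]
finger_gap: 0.553
```

Call:
move_arm --pt "0 0 0 1 55" --pt "0 0 0 1 55" --pt "0 0 0 1 55" --pt "0 0 0 1 55" --pt "0 0 0 1 55" --pt "0 0 0 1 55" --pt "0 0 0 1 55" --pt "0 0 0 1 55"

```text
t: 4.25
tcp_pos: [0.449, 0.0734, 0.1276]
tool_rot: [0.479, 0.878, 0.0, 0.0]
force: [-0.2, 0.5, -0.4]
finger_gap: 0.551
```

Call:
move_arm --pt "0 0 0 1 55" --pt "0 0 0 1 55" --pt "0 0 0 1 55" --pt "0 0 0 1 55" --pt "0 0 0 1 55" --pt "0 0 0 1 55" --pt "0 0 0 1 55" --pt "0 0 0 1 55"

```text
t: 4.92
tcp_pos: [0.4489, 0.0734, 0.1275]
tool_rot: [0.681, 0.732, 0.0, 0.0]
force: [-0.2, 0.0, 0.3]
finger_gap: 0.551
```

```bash
python3 -c "
from h import *
go([.4491,.0747,.07],-.129)"
```

```text
t 4.92 tcp [0.4489 0.0734 0.1275] psi 0.0731 tilt 0.0000 q1 -0.08 q6 -0.16 gap 0.551
-> shift [0.0032 0.0008 0.1436] twist 0.404
```

Call:
move_arm --pt "0.003 0.001 0.144 0.404 55" --pt "0.003 0.001 0.144 0.404 55" --pt "0.003 0.001 0.144 0.404 55" --pt "0.003 0.001 0.144 0.404 55" --pt "0.003 0.001 0.144 0.404 55" --pt "0.003 0.001 0.144 0.404 55" --pt "0.003 0.001 0.144 0.404 55" --pt "0.003 0.001 0.144 0.404 55"

```text
t: 5.58
tcp_pos: [0.4498, 0.0746, 0.0708]
tool_rot: [0.752, 0.66, 0.001, 0.001]
force: [0.8, -0.4, -0.1]
finger_gap: 0.549
```

```bash
python3 -c "
from h import *
go([.4491,.0747,.025],-.129)
c,p,d,s=shot('wrist','w3')
q=project(c,[[.4491,.0747,.027],[.4491,.0747,.011]]);print(q)"
```

```text
t 5.58 tcp [0.4498 0.0746 0.0708] psi -0.1303 tilt 0.0021 q1 -0.08 q6 0.05 gap 0.549
-> shift [ 0.     -0.002   0.1145] twist -0.003
[[252.29903096 228.26885571]
 [252.41505654 218.15701425]]
```

View pics/w3.png

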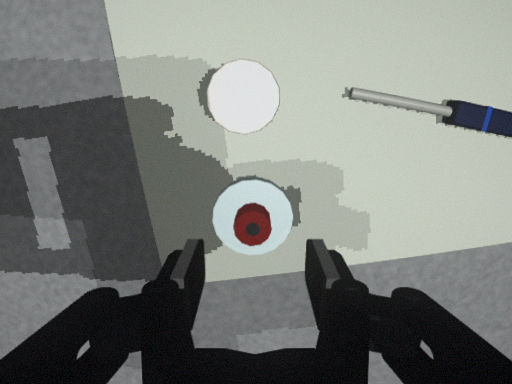

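The block's centre dot is at (252,229), and my estimate projects to (252,228), so they agree. Descending.

Call:
move_arm --pt "0 -0.002 0.03 0 55" --pt "0 -0.002 0.06 0 55" --pt "0 -0.002 0.09 0 55" --pt "0 -0.002 0.114 0 55" --pt "0 -0.002 0.114 0 55" --pt "0 -0.002 0.114 0 40" --pt "0 -0.002 0.114 0 20" --pt "0 -0.002 0.114 0 10" --force 30

```text
t: 6.3
tcp_pos: [0.4487, 0.0747, 0.0248]
tool_rot: [0.752, 0.659, 0.0, 0.0]
force: [-0.2, -0.2, -1.4]
finger_gap: 0.241
```

Call:
move_arm --pt "0 0 0 0 0" --pt "0 0 0 0 0" --pt "0 0 0 0 0" --pt "0 0 0 0 0" --pt "0 0 0 0 0" --pt "0 0 0 0 0" --pt "0 0 -0.01 0 0" --pt "0 0 -0.02 0 0"

```text
t: 6.97
tcp_pos: [0.4481, 0.0748, 0.0323]
tool_rot: [0.752, 0.659, -0.0, -0.0]
force: [0.4, 0.9, -0.4]
finger_gap: 0.245
```

```bash
python3 -c "
from h import *
go([.4491,.0747,.12],-.129)
c,p,d,s=shot('wrist','w4')"
```

```text
t 6.97 tcp [0.4481 0.0748 0.0323] psi -0.1311 tilt 0.0008 q1 -0.08 q6 0.05 gap 0.245
-> shift [ 2.000e-04  2.300e-03 -2.192e-01] twist -0.004
```

View pics/w4.png

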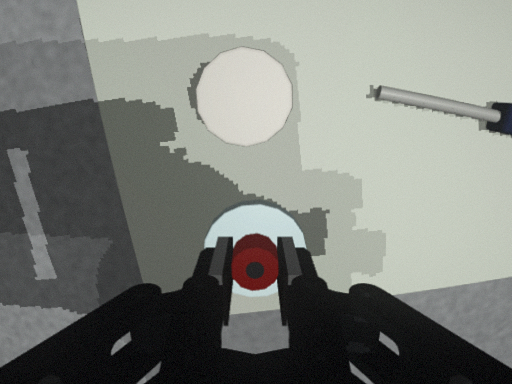

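Gripped (red block at (256,265) between the pads). Lifting and travelling.

Call:
move_arm --pt "0 0 -0.05 0 0" --pt "0 0 -0.12 0 0" --pt "0 0 -0.2 0 0" --pt "0 0 -0.25 0 0" --pt "0 0 -0.25 0 0" --pt "0 0 -0.25 0 0" --pt "0 0 -0.25 0 0" --pt "0 0 -0.25 0 0"

```text
t: 7.68
tcp_pos: [0.4473, 0.0748, 0.1311]
tool_rot: [0.752, 0.659, -0.001, -0.001]
force: [-0.7, 0.4, -0.5]
finger_gap: 0.239
```

```bash
python3 -c "
from h import *
go([.5301,-.1547,.13],-.129)
"
```

```text
t 7.68 tcp [0.4473 0.0748 0.1311] psi -0.1311 tilt 0.0029 q1 -0.08 q6 0.05 gap 0.239
-> shift [-0.5418  0.2801  0.0021] twist -0.004
```

Call:
move_arm --pt "-0.06 0.03 0 0 0" --pt "-0.14 0.07 0 0 0" --pt "-0.23 0.12 0 0 0" --pt "-0.32 0.17 0 0 0" --pt "-0.41 0.21 0 0 0" --pt "-0.48 0.25 0 0 0" --pt "-0.53 0.275 0 0 0" --pt "-0.541 0.28 0 0 0"

```text
t: 8.35
tcp_pos: [0.5328, -0.1588, 0.1307]
tool_rot: [0.753, 0.658, -0.0, 0.001]
force: [-0.2, 0.3, -0.1]
finger_gap: 0.24
```

```bash
python3 -c "
from h import *
go([.5301,-.1547,.06],-.129)
"
```

```text
t 8.35 tcp [ 0.5328 -0.1588  0.1307] psi -0.1348 tilt 0.0018 q1 -0.49 q6 -0.35 gap 0.240
-> shift [ 0.0094 -0.0082  0.1767] twist -0.012
```

Call:
move_arm --pt "0 0 0.05 0 0" --pt "0 0 0.1 0 0" --pt "0 0 0.15 0 0" --pt "0 0 0.176 0 0" --pt "0 0 0.176 0 0" --pt "0 0 0.176 0 0" --pt "0 0 0.176 0 0" --pt "0 0 0.176 0 0"

```text
t: 9.02
tcp_pos: [0.5318, -0.1545, 0.0628]
tool_rot: [0.752, 0.659, 0.0, 0.001]
force: [-0.2, 0.1, -0.2]
finger_gap: 0.241
```

```bash
python3 -c "
from h import *
go([.5301,-.1547,.0304],-.129)
shot('wrist','w5')
shot('scene','s5')
"
```

```text
t 9.02 tcp [ 0.5318 -0.1545  0.0628] psi -0.1306 tilt 0.0019 q1 -0.48 q6 -0.35 gap 0.241
-> shift [-0.001  -0.0044  0.081 ] twist -0.003
```

View pics/w5.png

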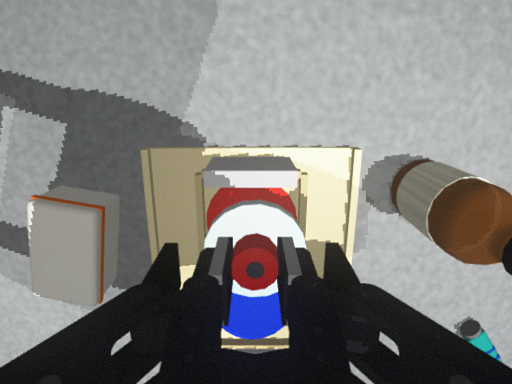

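Call:
move_arm --pt "-0.001 -0.004 0.02 0 0" --pt "-0.001 -0.004 0.04 0 0" --pt "-0.001 -0.004 0.06 0 0" --pt "-0.001 -0.004 0.07 0 0" --pt "-0.001 -0.004 0.076 0 0" --pt "-0.001 -0.004 0.079 0 0" --pt "-0.001 -0.004 0.079 0 0" --pt "-0.001 -0.004 0.079 0 0"

```text
t: 9.78
tcp_pos: [0.5296, -0.1547, 0.0302]
tool_rot: [0.752, 0.659, 0.0, 0.0]
force: [-0.6, -0.6, -1.0]
finger_gap: 0.239
```

```bash
python3 -c "
from h import *
go([.5301,-.1547,.0293],-.129);print(manip.sense()['force'])
"
```

```text
t 9.78 tcp [ 0.5296 -0.1547  0.0302] psi -0.1310 tilt 0.0001 q1 -0.49 q6 -0.36 gap 0.239
-> shift [0.0001 0.0012 0.0023] twist -0.004
[-0.60031815 -0.61005709 -0.95330815]
```

Call:
move_arm --pt "0 0.001 0.003 0 0" --pt "0 0.001 0.003 0 0" --pt "0 0.001 0.003 0 0" --pt "0 0.001 0.003 0 28" --pt "0 0.001 0.003 0 34" --pt "0 0.001 0.003 0 40" --pt "0 0.001 0.003 0 42" --pt "0 0.001 0.003 0 42"

```text
t: 10.45
tcp_pos: [0.53, -0.1547, 0.0291]
tool_rot: [0.752, 0.659, 0.0, 0.0]
force: [0.7, -0.7, 0.2]
finger_gap: 0.419
```

Call:
move_arm --pt "0 0 -0.05 0 42" --pt "0 0 -0.1 0 42" --pt "0 0 -0.18 0 42" --pt "0 0 -0.24 0 42" --pt "0 0 -0.24 0 55" --pt "0 0 -0.24 0 55" --pt "0 0 -0.24 0 55" --pt "0 0 -0.24 0 55"

```text
t: 11.12
tcp_pos: [0.5289, -0.1542, 0.1239]
tool_rot: [0.752, 0.659, -0.001, -0.001]
force: [-1.5, -0.5, 0.1]
finger_gap: 0.552
```

```bash
python3 -c "
from h import *
go([.592,.2403,.12],-.129)
c,p,d,s=shot('wrist','w6')
print(project(c,[[.5301,-.1547,.031]]))
"
```

```text
t 11.12 tcp [ 0.5289 -0.1542  0.1239] psi -0.1310 tilt 0.0028 q1 -0.49 q6 -0.36 gap 0.552
-> shift [0.9983 0.0275 0.0105] twist -0.004
[[255.89534094 201.94899807]]
```

View pics/w6.png

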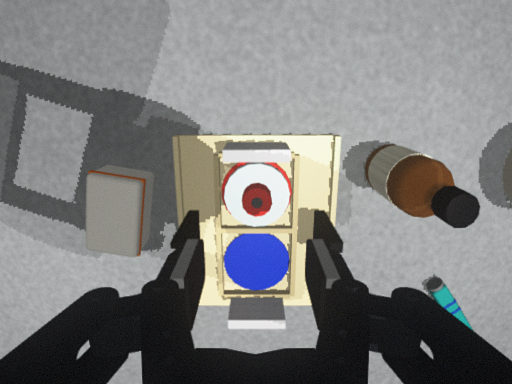

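The red lens sits centred on its liner: dot at (257,203), predicted (256,202). Now the blue lens.

Call:
move_arm --pt "0.998 0.027 0.01 0 55" --pt "0.998 0.027 0.01 0 55" --pt "0.998 0.027 0.01 0 55" --pt "0.998 0.027 0.01 0 55" --pt "0.998 0.027 0.01 0 55" --pt "0.998 0.027 0.01 0 55" --pt "0.998 0.027 0.01 0 55" --pt "0.998 0.027 0.01 0 55"

```text
t: 11.83
tcp_pos: [0.5815, 0.1765, 0.1202]
tool_rot: [0.752, 0.659, -0.001, -0.001]
force: [0.9, -0.4, -0.6]
finger_gap: 0.551
```

```bash
python3 -c "
from h import *
go([.592,.2403,.07],-.129)"
```

```text
t 11.83 tcp [0.5815 0.1765 0.1202] psi -0.1309 tilt 0.0028 q1 0.11 q6 0.24 gap 0.551
-> shift [0.1616 0.0055 0.1253] twist -0.004
```

Call:
move_arm --pt "0.158 0.005 0.125 0 55" --pt "0.158 0.005 0.125 0 55" --pt "0.158 0.005 0.125 0 55" --pt "0.158 0.005 0.125 0 55" --pt "0.158 0.005 0.125 0 55" --pt "0.158 0.005 0.125 0 55" --pt "0.158 0.005 0.125 0 55" --pt "0.158 0.005 0.125 0 55"

```text
t: 12.5
tcp_pos: [0.5933, 0.2356, 0.0727]
tool_rot: [0.753, 0.659, 0.001, 0.0]
force: [-0.3, -0.6, 0.1]
finger_gap: 0.551
```

```bash
python3 -c "
from h import *
go([.592,.2403,.025],-.129)
c,p,d,s=shot('wrist','w7')
print(project(c,[[.592,.2403,.027]]))
"
```

```text
t 12.50 tcp [0.5933 0.2356 0.0727] psi -0.1330 tilt 0.0014 q1 0.20 q6 0.34 gap 0.551
-> shift [ 0.0111 -0.0049  0.1193] twist -0.008
[[250.20510312 219.6884814 ]]
```

View pics/w7.png

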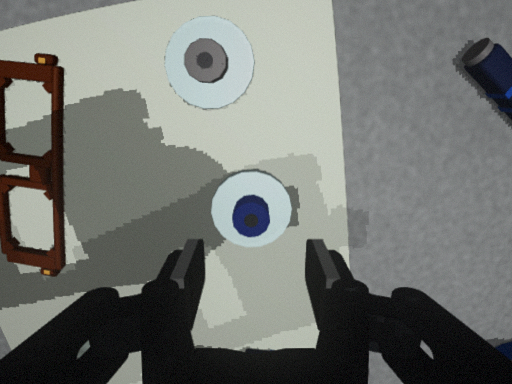

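Call:
move_arm --pt "0.004 -0.003 0.03 0 55" --pt "0.004 -0.003 0.06 0 55" --pt "0.004 -0.003 0.09 0 55" --pt "0.004 -0.003 0.11 0 55" --pt "0.004 -0.003 0.117 0 55" --pt "0.004 -0.003 0.117 0 55" --pt "0.004 -0.003 0.117 0 55" --pt "0.004 -0.003 0.117 0 55"

```text
t: 13.22
tcp_pos: [0.592, 0.2388, 0.0251]
tool_rot: [0.752, 0.659, 0.0, 0.0]
force: [0.5, 0.1, -0.4]
finger_gap: 0.548
```

```bash
python3 -c "
from h import *
go([.592,.2403,.025],-.129)
"
```

```text
t 13.22 tcp [0.592  0.2388 0.0251] psi -0.1309 tilt 0.0007 q1 0.21 q6 0.34 gap 0.548
-> shift [ 0.0037 -0.0004  0.0003] twist -0.004
```

Call:
move_arm --pt "0.004 0 0 0 50" --pt "0.004 0 0 0 40" --pt "0.004 0 0 0 30" --pt "0.004 0 0 0 20" --pt "0.004 0 0 0 10" --pt "0.004 0 0 0 0" --pt "0.004 0 0 0 0" --pt "0.004 0 0 0 0"

```text
t: 13.88
tcp_pos: [0.5922, 0.2404, 0.0255]
tool_rot: [0.752, 0.659, 0.001, 0.0]
force: [-0.4, 0.2, 5.2]
finger_gap: 0.239
```

Call:
move_arm --pt "0 0 0 0 0" --pt "0 0 -0.02 0 0" --pt "0 0 -0.06 0 0" --pt "0 0 -0.12 0 0" --pt "0 0 -0.2 0 0" --pt "0 0 -0.26 0 0" --pt "0 0 -0.26 0 0" --pt "0 0 -0.26 0 0"

```text
t: 14.55
tcp_pos: [0.5926, 0.2403, 0.1305]
tool_rot: [0.752, 0.659, 0.001, 0.001]
force: [-0.4, -0.4, -1.0]
finger_gap: 0.236
```

```bash
python3 -c "
from h import *
go([.5224,-.2143,.13],-.129)
shot('wrist','w8')
"
```

```text
t 14.55 tcp [0.5926 0.2403 0.1305] psi -0.1310 tilt 0.0030 q1 0.21 q6 0.34 gap 0.236
-> shift [-1.1497e+00 -2.5400e-02  2.0000e-04] twist -0.004
```

View pics/w8.png

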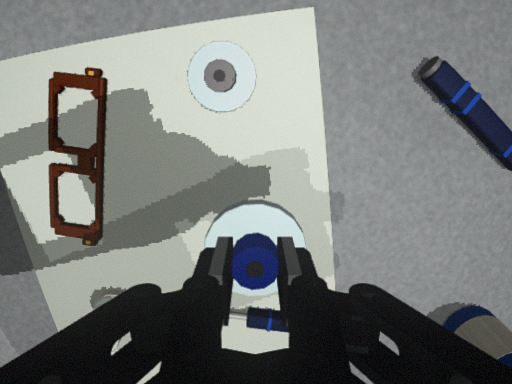

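The blue lens is held (block at (255,265)). Travelling to the tray.

Call:
move_arm --pt "-0.04 0 0 0 0" --pt "-0.11 -0.003 0 0 0" --pt "-0.19 -0.006 0 0 0" --pt "-0.28 -0.01 0 0 0" --pt "-0.37 -0.01 0 0 0" --pt "-0.46 -0.012 0 0 0" --pt "-0.55 -0.014 0 0 0" --pt "-0.64 -0.014 0 0 0"

```text
t: 15.27
tcp_pos: [0.5502, -0.0149, 0.1271]
tool_rot: [0.752, 0.659, -0.002, -0.002]
force: [0.6, -0.5, -0.1]
finger_gap: 0.239
```

```bash
python3 -c "
from h import *
go([.5224,-.2143,.13],-.129)
"
```

```text
t 15.27 tcp [ 0.5502 -0.0149  0.1271] psi -0.1311 tilt 0.0048 q1 -0.23 q6 -0.10 gap 0.239
-> shift [-0.5033 -0.0038 -0.0072] twist -0.004
```

Call:
move_arm --pt "-0.09 -0.002 0 0 0" --pt "-0.18 -0.003 0 0 0" --pt "-0.27 -0.004 0 0 0" --pt "-0.35 -0.005 0 0 0" --pt "-0.42 -0.006 0 0 0" --pt "-0.47 -0.007 0 0 0" --pt "-0.5 -0.008 0 0 0" --pt "-0.506 -0.008 0 0 0"

```text
t: 15.93
tcp_pos: [0.5217, -0.2153, 0.1276]
tool_rot: [0.753, 0.658, -0.001, -0.001]
force: [1.0, 0.6, 0.1]
finger_gap: 0.237
```

Call:
move_arm --pt "0 0 0 0 0" --pt "0 0 0.05 0 0" --pt "0 0 0.1 0 0" --pt "0 0 0.15 0 0" --pt "0 0 0.17 0 0" --pt "0 0 0.17 0 0" --pt "0 0 0.17 0 0" --pt "0 0 0.17 0 0"

```text
t: 16.6
tcp_pos: [0.5239, -0.2128, 0.0617]
tool_rot: [0.752, 0.66, 0.0, 0.001]
force: [1.2, -0.0, 0.1]
finger_gap: 0.242
```

```bash
python3 -c "
from h import *
go([.5224,-.2143,.0305],-.129)
"
```

```text
t 16.60 tcp [ 0.5239 -0.2128  0.0617] psi -0.1300 tilt 0.0013 q1 -0.58 q6 -0.45 gap 0.242
-> shift [-0.0042 -0.0033  0.078 ] twist -0.002
```

Call:
move_arm --pt "-0.002 -0.003 0.02 0 0" --pt "-0.003 -0.003 0.04 0 0" --pt "-0.003 -0.003 0.058 0 0" --pt "-0.003 -0.003 0.068 0 0" --pt "-0.003 -0.003 0.073 0 0" --pt "-0.003 -0.003 0.076 0 0" --pt "-0.003 -0.003 0.078 0 0" --pt "-0.003 -0.003 0.078 0 0"

```text
t: 17.27
tcp_pos: [0.5219, -0.2142, 0.0297]
tool_rot: [0.752, 0.659, -0.0, 0.0]
force: [-0.2, 0.3, -0.5]
finger_gap: 0.236
```

```bash
python3 -c "
from h import *
go([.5224,-.2143,.0298],-.129)
"
```

```text
t 17.27 tcp [ 0.5219 -0.2142  0.0297] psi -0.1311 tilt 0.0000 q1 -0.59 q6 -0.46 gap 0.236
-> shift [-0.0001  0.0013 -0.0002] twist -0.004
```

Call:
move_arm --pt "0 0.001 0.001 0 0" --pt "0 0.001 0.001 0 22" --pt "0 0.001 0.001 0 28" --pt "0 0.001 0.001 0 34" --pt "0 0.001 0.001 0 40" --pt "0 0.001 0.001 0 42" --pt "0 0.001 0.001 0 42" --pt "0 0.001 0.001 0 42"

```text
t: 17.93
tcp_pos: [0.5223, -0.2142, 0.0293]
tool_rot: [0.752, 0.659, 0.0, 0.0]
force: [-0.3, -0.4, 0.1]
finger_gap: 0.421
```

Call:
move_arm --pt "0 0 -0.05 0 42" --pt "0 0 -0.1 0 42" --pt "0 0 -0.18 0 42" --pt "0 0 -0.26 0 42" --pt "0 0 -0.35 0 46" --pt "0 0 -0.42 0 46" --pt "0 0 -0.42 0 46" --pt "0 0 -0.42 0 46"

```text
t: 18.6
tcp_pos: [0.5232, -0.2147, 0.1993]
tool_rot: [0.752, 0.659, 0.001, 0.002]
force: [-0.0, 0.9, -0.2]
finger_gap: 0.459
```

```bash
python3 -c "
from h import *
go([.4562,.2827,.13],1.289)
c,p,d,s=shot('wrist','w9')
print(project(c,[[.5301,-.1547,.031],[.5224,-.2143,.031]]))
"
```

```text
t 18.60 tcp [ 0.5232 -0.2147  0.1993] psi -0.1309 tilt 0.0047 q1 -0.59 q6 -0.46 gap 0.459
-> shift [ 1.2114 -0.3291  0.1694] twist -2.84
[[252.093444   108.63520792]
 [252.36542537 175.27060445]]
```

View pics/w9.png

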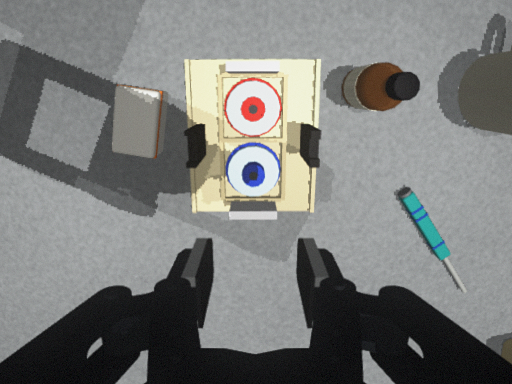

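Both lenses are seated and centred, with dots at (253,109) and (252,175) against predictions of (252,109) and (252,175). Now the frame.

Call:
move_arm --pt "0.76 -0.2 0 -1 48" --pt "0.76 -0.2 0 -1 48" --pt "0.76 -0.2 0 -1 48" --pt "0.76 -0.2 0 -1 48" --pt "0.76 -0.2 0 -1 48" --pt "0.76 -0.2 0 -1 48" --pt "0.76 -0.2 0 -1 48" --pt "0.76 -0.2 0 -1 48"

```text
t: 19.32
tcp_pos: [0.4795, 0.1013, 0.1953]
tool_rot: [0.564, 0.825, -0.001, -0.003]
force: [0.1, -0.6, -0.5]
finger_gap: 0.479
```

```bash
python3 -c "
from h import *
go([.4562,.2827,.13],1.289)
"
```

```text
t 19.32 tcp [0.4795 0.1013 0.1953] psi 0.3713 tilt 0.0061 q1 -0.02 q6 -0.39 gap 0.479
-> shift [0.4433 0.111  0.1642] twist -1.835
```

Call:
move_arm --pt "0.443 0.111 0.15 -1 48" --pt "0.443 0.111 0.15 -1 48" --pt "0.443 0.111 0.15 -1 48" --pt "0.443 0.111 0.15 -1 48" --pt "0.443 0.111 0.15 -1 48" --pt "0.443 0.111 0.15 -1 48" --pt "0.443 0.111 0.15 -1 48" --pt "0.443 0.111 0.15 -1 48"

```text
t: 19.98
tcp_pos: [0.4592, 0.2782, 0.136]
tool_rot: [0.344, 0.939, -0.001, -0.001]
force: [0.8, 0.1, 0.8]
finger_gap: 0.475
```

```bash
python3 -c "
from h import *
go([.4562,.2827,.08],1.289)
"
```

```text
t 19.98 tcp [0.4592 0.2782 0.136 ] psi 0.8692 tilt 0.0032 q1 0.34 q6 -0.53 gap 0.475
-> shift [0.0128 0.004  0.1401] twist -0.84
```

Call:
move_arm --pt "0.006 0.002 0.1 -0.84 48" --pt "0.006 0.002 0.14 -0.84 48" --pt "0.006 0.002 0.14 -0.84 48" --pt "0.006 0.002 0.14 -0.84 48" --pt "0.006 0.002 0.14 -0.84 48" --pt "0.006 0.002 0.14 -0.84 48" --pt "0.006 0.002 0.14 -0.84 48" --pt "0.006 0.002 0.14 -0.84 48"

```text
t: 20.65
tcp_pos: [0.4593, 0.2806, 0.0817]
tool_rot: [0.141, 0.99, 0.0, 0.0]
force: [-0.7, 0.3, -0.3]
finger_gap: 0.479
```

```bash
python3 -c "
from h import *
go([.4562,.2827,.0165],1.289)
c,p,d,s=shot('wrist','w10')
a=np.radians(73.85);y=np.array([np.cos(a),np.sin(a),0]);x=np.array([y[1],-y[0],0]);o=np.array([.4562,.2827,.011])
print(project(c,[o,o+.01*y,o-.01*y,o+.01*y+.017*x,o+.01*y-.017*x,o+.056*y,o-.056*y]))
"
```

```text
t 20.65 tcp [0.4593 0.2806 0.0817] psi 1.2872 tilt 0.0007 q1 0.34 q6 -0.95 gap 0.479
-> shift [0.009  0.0029 0.163 ] twist -0.004
[[255.48217755 205.39887077]
 [271.10932314 205.37555291]
 [239.85519537 205.4172391 ]
 [270.76569132 229.9454221 ]
 [271.45183594 179.62138658]
 [342.46508566 205.20520928]
 [168.50373168 205.43731608]]
```

View pics/w10.png

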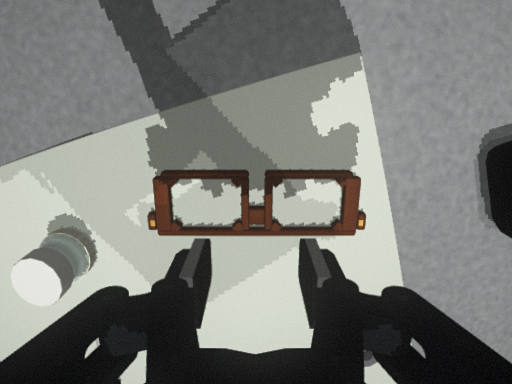

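The frame is centred at about (257,203), predicted (255,205), so about 1 mm off. Fingers go into both openings.

Call:
move_arm --pt "0.008 0.002 0.03 0 48" --pt "0.01 0.003 0.06 0 48" --pt "0.01 0.003 0.08 0 48" --pt "0.01 0.003 0.09 0 48" --pt "0.01 0.003 0.09 0 48" --pt "0.01 0.003 0.09 0 48" --pt "0.01 0.003 0.09 0 48" --pt "0.01 0.003 0.09 0 48"

```text
t: 21.37
tcp_pos: [0.4558, 0.2835, 0.0458]
tool_rot: [0.14, 0.99, 0.0, 0.001]
force: [-0.3, -0.1, -0.9]
finger_gap: 0.479
```

```bash
python3 -c "
from h import *
go([.4556,.2828,.0175],1.289)
c,p,d,s=shot('wrist','w11')
"
```

```text
t 21.37 tcp [0.4558 0.2835 0.0458] psi 1.2889 tilt 0.0011 q1 0.35 q6 -0.94 gap 0.479
-> shift [ 0.     -0.0019  0.0708] twist -0.0
```

View pics/w11.png

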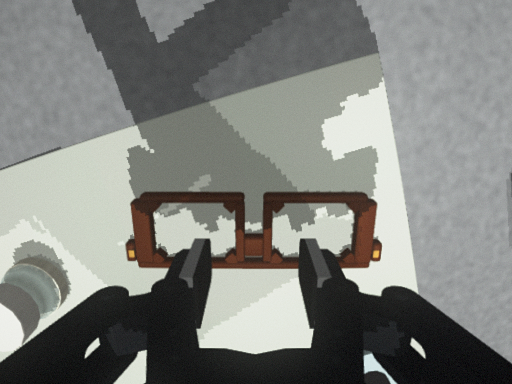

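Call:
move_arm --pt "0 -0.001 0.02 0 48" --pt "0 -0.001 0.04 0 48" --pt "0 -0.001 0.06 0 48" --pt "0 -0.001 0.07 0 48" --pt "0 -0.001 0.07 0 48" --pt "0 -0.001 0.07 0 42" --pt "0 -0.001 0.07 0 36" --pt "0 -0.001 0.07 0 30" --force 25

```text
t: 22.08
tcp_pos: [0.4554, 0.2831, 0.0175]
tool_rot: [0.14, 0.99, 0.0, 0.0]
force: [0.1, 0.9, 1.0]
finger_gap: 0.3
```

Call:
move_arm --pt "0 0 0 0 20" --pt "0 0 0 0 12" --pt "0 0 0 0 6" --pt "0 0 0 0 0" --pt "0 0 0 0 0" --pt "0 0 0 0 0" --pt "0 0 0 0 0" --pt "0 0 0 0 0"

```text
t: 22.75
tcp_pos: [0.4555, 0.2831, 0.0176]
tool_rot: [0.14, 0.99, 0.0, 0.0]
force: [-0.3, 0.2, 5.6]
finger_gap: 0.223
```

```bash
python3 -c "
from h import *
go([.4556,.2828,.0175],1.289)
c,p,d,s=shot('wrist','w12')
"
```

```text
t 22.75 tcp [0.4555 0.2831 0.0176] psi 1.2890 tilt 0.0007 q1 0.35 q6 -0.94 gap 0.223
-> shift [-0.0005 -0.0007  0.0004] twist 0.0
```

View pics/w12.png

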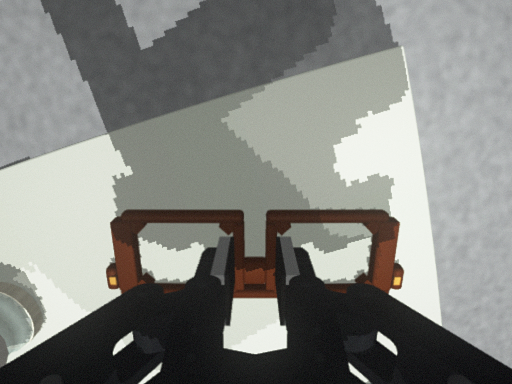

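Gripped on the bridge (pads at columns 222 and 288, frame centre column about 255). Lifting.

Call:
move_arm --pt "0 0 -0.02 0 0" --pt "0 0 -0.05 0 0" --pt "0 0 -0.09 0 0" --pt "0 0 -0.14 0 0" --pt "0 0 -0.2 0 0" --pt "0 0 -0.26 0 0" --pt "0 0 -0.3 0 0" --pt "0 0 -0.3 0 0"

```text
t: 23.47
tcp_pos: [0.4572, 0.2838, 0.1413]
tool_rot: [0.14, 0.99, 0.002, 0.003]
force: [0.6, -0.2, -0.7]
finger_gap: 0.222
```

```bash
python3 -c "
from h import *
go([.5262,-.1843,.137],1.442)
c,p,d,s=shot('wrist','w13');shot('side','sd13')
"
```

```text
t 23.47 tcp [0.4572 0.2838 0.1413] psi 1.2892 tilt 0.0075 q1 0.35 q6 -0.94 gap 0.222
-> shift [-0.4909 -1.0763  0.0089] twist -0.306
```

View pics/w13.png

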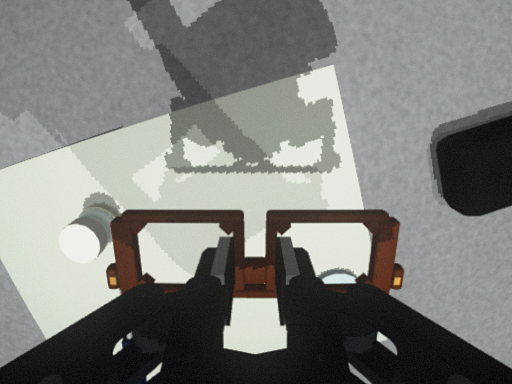

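View pics/sd13.png

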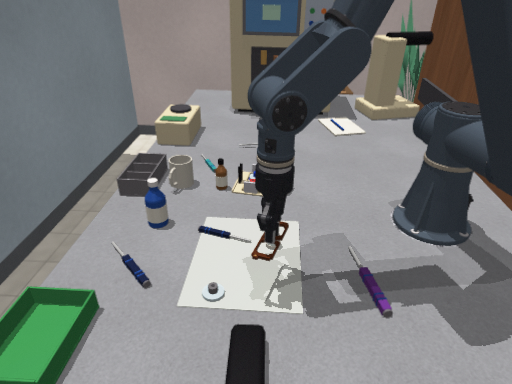

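The frame is held level (at (270,240) in the side view). Travelling.

Call:
move_arm --pt "-0.01 -0.03 0 -0.02 0" --pt "-0.035 -0.08 0 -0.06 0" --pt "-0.07 -0.15 0 -0.1 0" --pt "-0.1 -0.22 0 -0.14 0" --pt "-0.14 -0.3 0 -0.18 0" --pt "-0.17 -0.38 0 -0.22 0" --pt "-0.21 -0.46 0 -0.26 0" --pt "-0.245 -0.54 0 -0.3 0"

```text
t: 24.23
tcp_pos: [0.4883, 0.0467, 0.1359]
tool_rot: [0.065, 0.998, 0.0, -0.002]
force: [0.5, -0.2, -0.1]
finger_gap: 0.22
```

```bash
python3 -c "
from h import *
go([.5262,-.1843,.137],1.442)
"
```

```text
t 24.23 tcp [0.4883 0.0467 0.1359] psi 1.4401 tilt 0.0031 q1 -0.13 q6 -1.57 gap 0.220
-> shift [-0.1692 -0.5603 -0.0032] twist -0.004
```

Call:
move_arm --pt "-0.025 -0.08 0 0 0" --pt "-0.05 -0.16 0 0 0" --pt "-0.075 -0.24 0 0 0" --pt "-0.1 -0.32 0 0 0" --pt "-0.12 -0.4 0 0 0" --pt "-0.14 -0.47 0 0 0" --pt "-0.155 -0.52 0 0 0" --pt "-0.165 -0.545 0 0 0"

```text
t: 24.9
tcp_pos: [0.5257, -0.1792, 0.1358]
tool_rot: [0.067, 0.998, 0.0, -0.001]
force: [-0.5, 0.2, -1.4]
finger_gap: 0.219
```

```bash
python3 -c "
from h import *
go([.5262,-.1843,.085],1.442)
"
```

```text
t 24.90 tcp [ 0.5257 -0.1792  0.1358] psi 1.4362 tilt 0.0016 q1 -0.53 q6 -1.97 gap 0.219
-> shift [-0.0031 -0.0125  0.1271] twist -0.012
```

Call:
move_arm --pt "-0.003 -0.01 0.02 0 0" --pt "-0.003 -0.01 0.05 0 0" --pt "-0.003 -0.01 0.08 0 0" --pt "-0.003 -0.01 0.11 0 0" --pt "-0.003 -0.01 0.125 0 0" --pt "-0.003 -0.01 0.125 0 0" --pt "-0.003 -0.01 0.125 0 0" --pt "-0.003 -0.01 0.125 0 0"

```text
t: 25.57
tcp_pos: [0.5269, -0.1801, 0.0875]
tool_rot: [0.066, 0.998, 0.0, 0.0]
force: [-0.5, 0.4, -0.4]
finger_gap: 0.219
```

```bash
python3 -c "
from h import *
go([.5262,-.1843,.057],1.442)
c,p,d,s=shot('wrist','w14')
"
```

```text
t 25.57 tcp [ 0.5269 -0.1801  0.0875] psi 1.4397 tilt 0.0001 q1 -0.53 q6 -1.97 gap 0.219
-> shift [ 0.0003 -0.0106  0.0761] twist -0.005
```

View pics/w14.png

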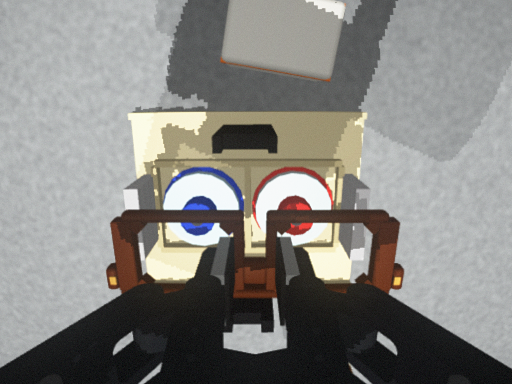

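Call:
move_arm --pt "0 -0.006 0.015 0 0" --pt "0 -0.01 0.03 0 0" --pt "0 -0.01 0.045 0 0" --pt "0 -0.01 0.057 0 0" --pt "0 -0.01 0.065 0 0" --pt "0 -0.01 0.07 0 0" --pt "0 -0.01 0.072 0 0" --pt "0 -0.01 0.072 0 0"

```text
t: 26.28
tcp_pos: [0.5261, -0.1845, 0.0582]
tool_rot: [0.066, 0.998, 0.0, -0.0]
force: [0.7, -0.8, -0.4]
finger_gap: 0.22
```

```bash
python3 -c "
from h import *
go([.5262,-.1843,.0572],1.442)
"
```

```text
t 26.28 tcp [ 0.5261 -0.1845  0.0582] psi 1.4390 tilt 0.0005 q1 -0.54 q6 -1.98 gap 0.220
-> shift [-0.0001  0.0006  0.0026] twist -0.006
```

Call:
move_arm --pt "0 0 0.002 0 0" --pt "0 0 0.003 0 0" --pt "0 0 0.003 0 0" --pt "0 0 0.003 0 18" --pt "0 0 0.003 0 26" --pt "0 0 0.003 0 34" --pt "0 0 0.003 0 42" --pt "0 0 0.003 0 46"

```text
t: 26.95
tcp_pos: [0.5263, -0.1846, 0.0574]
tool_rot: [0.066, 0.998, -0.0, 0.0]
force: [0.1, 0.4, -0.5]
finger_gap: 0.455
```

Call:
move_arm --pt "0 0 0 0 46" --pt "0 0 -0.05 0 46" --pt "0 0 -0.1 0 46" --pt "0 0 -0.18 0 46" --pt "0 0 -0.28 0 46" --pt "0 0 -0.36 0 46" --pt "0 0 -0.38 0 46" --pt "0 0 -0.38 0 46"

```text
t: 27.62
tcp_pos: [0.5279, -0.1855, 0.2124]
tool_rot: [0.066, 0.998, -0.002, 0.003]
force: [-0.7, -0.1, -0.4]
finger_gap: 0.459
```

```bash
cat > m4.py <<'E'
import sys
from h import *
name=sys.argv[1]
c,p,d,s=shot('wrist',name)
T=np.array([.5262,-.1843]);a=-.129;R=np.array([[np.cos(a),-np.sin(a)],[np.sin(a),np.cos(a)]])
hsv=cv2.cvtColor(p,cv2.COLOR_RGB2HSV).astype(int);H,S,V=hsv[...,0],hsv[...,1],hsv[...,2]
m=((H<14)&(S>80)&(V<140));m[260:]=0
b=max(blobs(m,100),key=lambda x:x[0]);print(b[0],b[1])
w=plane(c,np.argwhere(b[2])[:,::-1],.050)[:,:2]
l=(w-T)@R;r=cv2.minAreaRect((l*1000).astype(np.float32));print("frame in tray",r)
E
python3 m4.py w15; python3 -c "
from h import *
go([.606,.115,.13],1.285)"
```

```text
2990 [256.77591973 174.1451505 ]
frame in tray ((-2.1552791595458984, 0.14368438720703125), (141.86244201660156, 47.233619689941406), 89.92032623291016)
t 27.67 tcp [ 0.5265 -0.1847  0.2102] psi 1.4390 tilt 0.0024 q1 -0.54 q6 -1.98 gap 0.460
-> shift [-0.0981  0.7692  0.2   ] twist 0.308
```

View pics/w15.png

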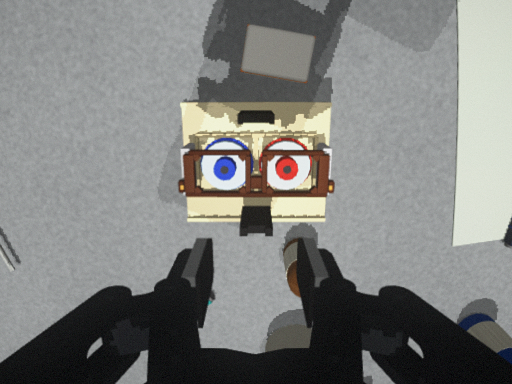

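The frame sits at about (-2,0) mm in the tray and square, with the lenses visible through it. Now the driver.

Call:
move_arm --pt "-0.098 0.769 0.2 0.308 46" --pt "-0.098 0.769 0.2 0.308 46" --pt "-0.098 0.769 0.2 0.308 46" --pt "-0.098 0.769 0.2 0.308 46" --pt "-0.098 0.769 0.2 0.308 46" --pt "-0.098 0.769 0.2 0.308 46" --pt "-0.098 0.769 0.2 0.308 46" --pt "-0.098 0.769 0.2 0.308 46"

```text
t: 28.33
tcp_pos: [0.6035, 0.1183, 0.1254]
tool_rot: [0.142, 0.99, -0.0, -0.003]
force: [0.2, 0.3, 0.6]
finger_gap: 0.456
```

```bash
python3 -c "
from h import *
go([.606,.115,.08],1.285)"
```

```text
t 28.33 tcp [0.6035 0.1183 0.1254] psi 1.2863 tilt 0.0061 q1 0.01 q6 -1.28 gap 0.456
-> shift [-0.0089 -0.006   0.1135] twist 0.003
```

Call:
move_arm --pt "0 0 0.08 0 46" --pt "0 0 0.12 0 46" --pt "0 0 0.12 0 46" --pt "0 0 0.12 0 46" --pt "0 0 0.12 0 46" --pt "0 0 0.12 0 46" --pt "0 0 0.12 0 46" --pt "0 0 0.12 0 46"

```text
t: 29.0
tcp_pos: [0.6062, 0.1147, 0.0825]
tool_rot: [0.143, 0.99, 0.0, 0.001]
force: [0.1, 0.2, 0.1]
finger_gap: 0.459
```

```bash
python3 -c "
from h import *
go([.606,.115,.018],1.285)
c,p,d,s=shot('wrist','w16')
b=np.array([.606,.115,.017]);u=np.array([-.959,.285,0])
print(project(c,[b,b+.038*u,b-.055*u, b+.098*u-[0,0,.007]]))
"
```

```text
t 29.00 tcp [0.6062 0.1147 0.0825] psi 1.2842 tilt 0.0021 q1 0.01 q6 -1.28 gap 0.459
-> shift [0.0011 0.0004 0.1612] twist -0.002
[[253.94477864 212.85116826]
 [254.06898594 152.7864912 ]
 [253.79332644 288.80096139]
 [254.31357597  47.43608536]]
```

View pics/w16.png

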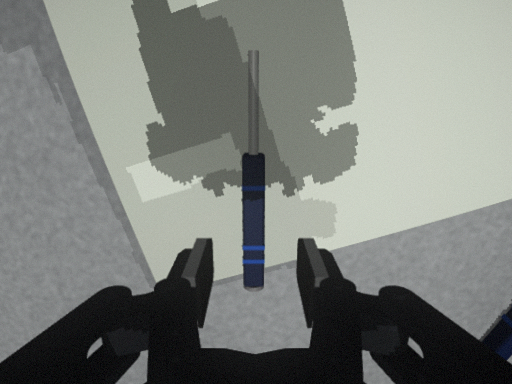

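The driver is lined up: handle in rows 153 to 289 as predicted, column 254. Grasping at the balance point.

Call:
move_arm --pt "0.001 0 0.04 0 46" --pt "0.001 0 0.08 0 46" --pt "0.001 0 0.12 0 46" --pt "0.001 0 0.15 0 46" --pt "0.001 0 0.16 0 46" --pt "0.001 0 0.16 0 40" --pt "0.001 0 0.16 0 30" --pt "0.001 0 0.16 0 24" --force 40

```text
t: 29.72
tcp_pos: [0.6059, 0.1153, 0.0182]
tool_rot: [0.142, 0.99, 0.0, 0.001]
force: [-0.5, -1.1, -0.9]
finger_gap: 0.24
```

Call:
move_arm --pt "0 0 0 0 16" --pt "0 0 0 0 8" --pt "0 0 0 0 0" --pt "0 0 0 0 0" --pt "0 0 0 0 0" --pt "0 0 0 0 0" --pt "0 0 -0.01 0 0" --pt "0 0 -0.03 0 0"

```text
t: 30.38
tcp_pos: [0.6041, 0.1153, 0.0287]
tool_rot: [0.142, 0.99, -0.0, -0.001]
force: [0.0, -0.8, -0.2]
finger_gap: 0.147
```

Call:
move_arm --pt "0 0 -0.05 0 0" --pt "0 0 -0.1 0 0" --pt "0 0 -0.16 0 0" --pt "0 0 -0.23 0 0" --pt "0 0 -0.29 0 0" --pt "0 0 -0.31 0 0" --pt "0 0 -0.31 0 0" --pt "0 0 -0.31 0 0"

```text
t: 31.05
tcp_pos: [0.6046, 0.1153, 0.153]
tool_rot: [0.142, 0.99, -0.0, -0.0]
force: [-0.4, 0.1, -0.7]
finger_gap: 0.143
```

```bash
python3 -c "
from h import *
go([.5262,-.1843,.15],-1.70)
c,p,d,s=shot('wrist','w17')
c,p,d,s=shot('side','sd17')
cv2.imwrite('pics/sd17z.png',cv2.resize(p[150:300,150:350,::-1],None,fx=3,fy=3))
"
```

```text
t 31.05 tcp [0.6046 0.1153 0.153 ] psi 1.2850 tilt 0.0005 q1 0.01 q6 -1.28 gap 0.143
-> shift [-0.023  -0.7739  0.0077] twist 5.97
```

View pics/w17.png

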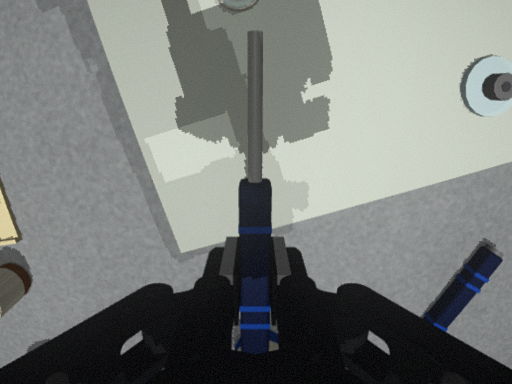

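View pics/sd17z.png

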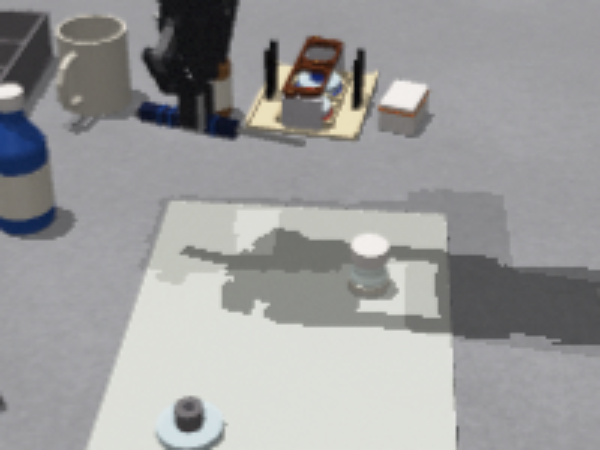

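```bash
python3 -c "
from h import *
s=manip.sense();R=Rn.from_quat(s['tool_rot']).as_matrix();p=s['tcp_pos'];c=manip.get_calibration('wrist')
for dx in (-.003,0,.003):
  pts=[[.098+dx,0,.0082],[.038+dx,0,.0012],[-.055+dx,0,.0012]]
  print(dx,np.round(project(c,[p+R@np.array(q) for q in pts]),1).tolist())
for th in (-.05,.05):
  q=np.array([.098*np.cos(th),0,.0082+.098*np.sin(th)]);q2=np.array([.038,0,.0012+.038*th]);print(th,np.round(project(c,[p+R@q,p+R@q2]),1).tolist())
"
```

```text
-0.003 [[253.0, 35.0], [253.1, 187.5], [253.3, 364.6]]
0 [[253.0, 26.9], [253.1, 180.5], [253.3, 360.0]]
0.003 [[253.0, 18.8], [253.0, 173.4], [253.3, 355.4]]
-0.05 [[252.9, 24.7], [253.0, 181.7]]
0.05 [[253.1, 29.5], [253.1, 179.4]]
```

```bash
python3 -c "
from h import *
go([.56,.02,.165],.785)"
```

```text
t 31.15 tcp [0.6037 0.1152 0.1515] psi 1.2850 tilt 0.0037 q1 0.01 q6 -1.28 gap 0.147
-> shift [ 0.0379 -0.2593 -0.0333] twist 1.0
```

Call:
move_arm --pt "0.003 -0.02 -0.003 0.1 0" --pt "0.008 -0.05 -0.008 0.22 0" --pt "0.012 -0.09 -0.012 0.36 0" --pt "0.018 -0.13 -0.018 0.5 0" --pt "0.023 -0.17 -0.023 0.64 0" --pt "0.03 -0.21 -0.028 0.78 0" --pt "0.035 -0.24 -0.033 0.9 0" --pt "0.038 -0.26 -0.033 1 0"

```text
t: 31.82
tcp_pos: [0.5596, 0.0188, 0.1648]
tool_rot: [0.385, 0.923, -0.001, -0.002]
force: [0.2, 0.3, -0.7]
finger_gap: 0.145
```

```bash
python3 -c "
from h import *
go([.52,-.1,.165],.285)"
```

```text
t 31.82 tcp [0.5596 0.0188 0.1648] psi 0.7813 tilt 0.0040 q1 -0.17 q6 -0.95 gap 0.145
-> shift [-1.412e-01 -2.795e-01 -1.000e-04] twist 0.993
```

Call:
move_arm --pt "-0.015 -0.03 0 0.12 0" --pt "-0.03 -0.065 0 0.25 0" --pt "-0.05 -0.1 0 0.38 0" --pt "-0.07 -0.14 0 0.52 0" --pt "-0.09 -0.18 0 0.66 0" --pt "-0.11 -0.22 0 0.8 0" --pt "-0.13 -0.255 0 0.92 0" --pt "-0.141 -0.28 0 1 0"

```text
t: 32.48
tcp_pos: [0.5207, -0.1003, 0.1648]
tool_rot: [0.601, 0.799, -0.001, -0.002]
force: [0.8, -0.0, -0.6]
finger_gap: 0.148
```

```bash
python3 -c "
from h import *
go([.5034,-.1813,.165],-.215)"
```

```text
t 32.48 tcp [ 0.5207 -0.1003  0.1648] psi 0.2814 tilt 0.0033 q1 -0.40 q6 -0.68 gap 0.148
-> shift [-0.1824 -0.0978 -0.0006] twist 0.993
```

Call:
move_arm --pt "-0.025 -0.013 0 0.12 0" --pt "-0.05 -0.026 0 0.25 0" --pt "-0.08 -0.04 0 0.38 0" --pt "-0.1 -0.055 0 0.52 0" --pt "-0.13 -0.07 0 0.66 0" --pt "-0.15 -0.08 0 0.8 0" --pt "-0.17 -0.09 0 0.92 0" --pt "-0.182 -0.098 0 1 0"

```text
t: 33.15
tcp_pos: [0.5041, -0.1806, 0.1653]
tool_rot: [0.78, 0.626, -0.0, -0.001]
force: [0.6, -0.5, -1.3]
finger_gap: 0.145
```

Call:
move_arm --pt "0 0 0 0.12 0" --pt "0 0 0 0.25 0" --pt "0 0 0 0.38 0" --pt "0 0 0 0.52 0" --pt "0 0 0 0.66 0" --pt "0 0 0 0.8 0" --pt "0 0 0 0.92 0" --pt "0 0 0 1 0"

```text
t: 33.82
tcp_pos: [0.504, -0.1796, 0.1652]
tool_rot: [0.91, 0.414, -0.001, -0.001]
force: [0.2, -0.2, -0.7]
finger_gap: 0.147
```

Call:
move_arm --pt "0 0 0 0.12 0" --pt "0 0 0 0.25 0" --pt "0 0 0 0.38 0" --pt "0 0 0 0.52 0" --pt "0 0 0 0.66 0" --pt "0 0 0 0.8 0" --pt "0 0 0 0.92 0" --pt "0 0 0 1 0"

```text
t: 34.48
tcp_pos: [0.504, -0.1796, 0.1652]
tool_rot: [0.984, 0.176, -0.001, -0.001]
force: [-0.5, 1.1, -1.4]
finger_gap: 0.144
```

Call:
move_arm --pt "0 0 0 0.12 0" --pt "0 0 0 0.25 0" --pt "0 0 0 0.38 0" --pt "0 0 0 0.52 0" --pt "0 0 0 0.66 0" --pt "0 0 0 0.8 0" --pt "0 0 0 0.92 0" --pt "0 0 0 0.97 0"

```text
t: 35.15
tcp_pos: [0.5041, -0.1796, 0.1653]
tool_rot: [0.998, -0.065, -0.001, -0.001]
force: [-0.3, 0.0, -0.6]
finger_gap: 0.15
```

```bash
python3 -c "
from h import *
go([.5034,-.1813,.1],-1.70)
shot('wrist','w18')"
```

```text
t 35.15 tcp [ 0.5041 -0.1796  0.1653] psi -1.7019 tilt 0.0026 q1 -0.55 q6 1.15 gap 0.150
-> shift [-0.0008  0.0046  0.1633] twist -0.004
```

View pics/w18.png

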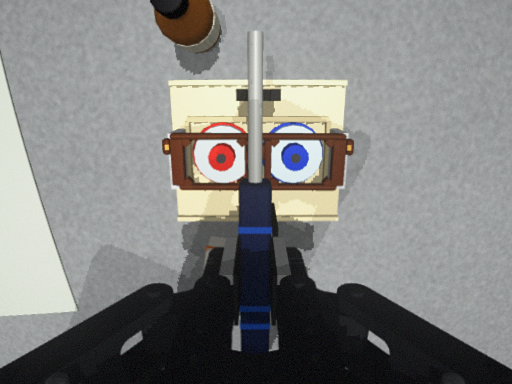

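The driver is unchanged in the grip (tip at (256,31)), directly over the narrow saddle at (258,95). Descending in stages.

Call:
move_arm --pt "-0.001 0.004 0.03 0 0" --pt "-0.001 0.004 0.07 0 0" --pt "-0.001 0.004 0.11 0 0" --pt "-0.001 0.004 0.14 0 0" --pt "-0.001 0.004 0.16 0 0" --pt "-0.001 0.004 0.175 0 0" --pt "-0.001 0.004 0.175 0 0" --pt "-0.001 0.004 0.175 0 0"

```text
t: 35.87
tcp_pos: [0.5042, -0.1817, 0.0964]
tool_rot: [0.998, -0.064, -0.0, -0.0]
force: [-0.1, -0.6, -0.9]
finger_gap: 0.15
```

```bash
python3 -c "
from h import *
go([.5034,-.1813,.072],-1.70)
c,p,d,s=shot('wrist','w19')
c,p,d,s=shot('side','sd19')
cv2.imwrite('pics/sd19z.png',cv2.resize(p[120:220,180:320,::-1],None,fx=5,fy=5,interpolation=2))"
```

```text
t 35.87 tcp [ 0.5042 -0.1817  0.0964] psi -1.6996 tilt 0.0003 q1 -0.55 q6 1.15 gap 0.150
-> shift [-0.002  -0.0007  0.0609] twist 0.001
```

View pics/w19.png

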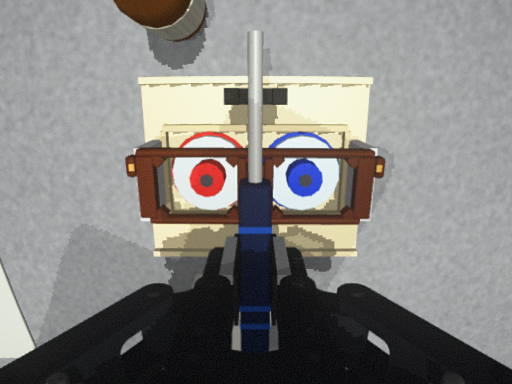

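View pics/sd19z.png

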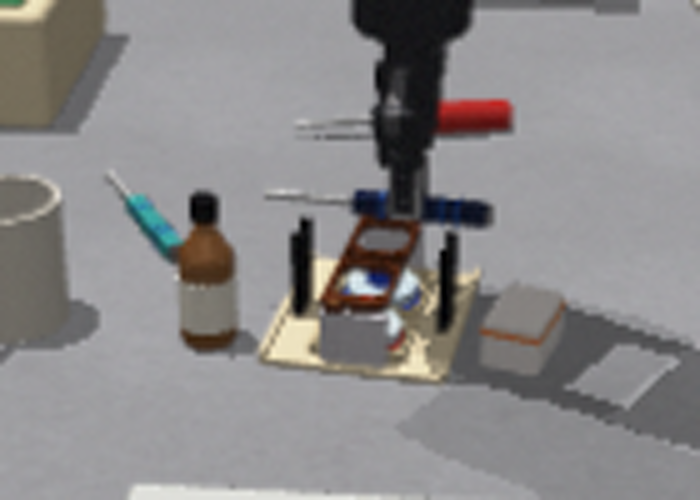

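Shank at column 256 against saddle centre 256: aligned. Lowering.

Call:
move_arm --pt "-0.001 0 0.01 0 0" --pt "-0.002 0 0.02 0 0" --pt "-0.002 0 0.03 0 0" --pt "-0.002 0 0.04 0 0" --pt "-0.002 0 0.048 0 0" --pt "-0.002 0 0.055 0 0" --pt "-0.002 0 0.058 0 0" --pt "-0.002 0 0.058 0 0"

```text
t: 36.63
tcp_pos: [0.5031, -0.1815, 0.0729]
tool_rot: [0.998, -0.065, -0.0, -0.0]
force: [-0.2, -0.1, -0.3]
finger_gap: 0.148
```

```bash
python3 -c "
from h import *
go([.5034,-.1813,.0708],-1.70);print(manip.sense()['force'])"
```

```text
t 36.63 tcp [ 0.5031 -0.1815  0.0729] psi -1.7001 tilt 0.0007 q1 -0.56 q6 1.14 gap 0.148
-> shift [ 0.0006 -0.0006  0.0052] twist -0.0
[-0.18367234 -0.09379182 -0.26126582]
```

Call:
move_arm --pt "0 0 0.002 0 0" --pt "0 0 0.004 0 0" --pt "0 0 0.005 0 0" --pt "0 0 0.006 0 0" --pt "0 0 0.006 0 0" --pt "0 0 0.006 0 0" --pt "0 0 0.006 0 0" --pt "0 0 0.006 0 0"

```text
t: 37.3
tcp_pos: [0.5033, -0.1816, 0.071]
tool_rot: [0.998, -0.065, 0.0, 0.0]
force: [-0.6, 1.4, -1.0]
finger_gap: 0.152
```

```bash
python3 -c "
from h import *
go([.5034,-.1813,.0702],-1.70);print(manip.sense()['force'])"
```

```text
t 37.30 tcp [ 0.5033 -0.1816  0.071 ] psi -1.7000 tilt 0.0001 q1 -0.56 q6 1.14 gap 0.152
-> shift [ 0.0001 -0.0007  0.0019] twist 0.0
[-0.56770851  1.43083402 -1.0165795 ]
```

Call:
move_arm --pt "0 0 0.002 0 0" --pt "0 0 0.002 0 0" --pt "0 0 0.002 0 0" --pt "0 0 0.002 0 14" --pt "0 0 0.002 0 18" --pt "0 0 0.002 0 24" --pt "0 0 0.002 0 32" --pt "0 0 0.002 0 38"

```text
t: 37.97
tcp_pos: [0.5032, -0.1816, 0.0699]
tool_rot: [0.998, -0.065, -0.0, -0.0]
force: [0.6, 0.5, -0.7]
finger_gap: 0.379
```

Call:
move_arm --pt "0 0 0 0 38" --pt "0 0 -0.03 0 38" --pt "0 0 -0.08 0 38" --pt "0 0 -0.15 0 38" --pt "0 0 -0.23 0 38" --pt "0 0 -0.3 0 38" --pt "0 0 -0.33 0 38" --pt "0 0 -0.33 0 38"

```text
t: 38.63
tcp_pos: [0.5052, -0.1827, 0.2054]
tool_rot: [0.998, -0.064, 0.003, 0.002]
force: [0.3, -0.1, -0.6]
finger_gap: 0.379
```

```bash
python3 -c "
from h import *
go([.45,-.18,.25],-1.70)
c,p,d,s=shot('wrist','w20')
c,p,d,s=shot('side','sd20')
cv2.imwrite('pics/sd20z.png',cv2.resize(p[120:220,180:320,::-1],None,fx=5,fy=5,interpolation=2))"
```

```text
t 38.63 tcp [ 0.5052 -0.1827  0.2054] psi -1.6999 tilt 0.0076 q1 -0.56 q6 1.14 gap 0.379
-> shift [-0.1369  0.0115 -0.1123] twist 0.0
```

View pics/w20.png

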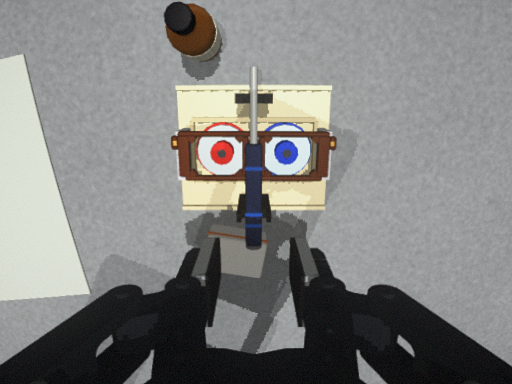

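View pics/sd20z.png

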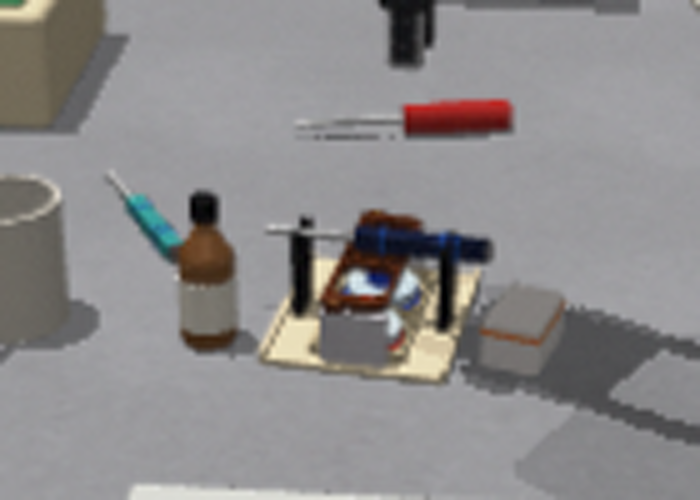

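It looks packed: the driver lies in both saddles, with its tip at (254,68) and its handle end at (254,247). A numeric check comes next, after one hold.

Call:
move_arm --pt "0 0 0 0 38" --pt "0 0 0 0 38" --pt "0 0 0 0 38" --pt "0 0 0 0 38" --pt "0 0 0 0 38" --pt "0 0 0 0 38" --pt "0 0 0 0 38" --pt "0 0 0 0 38"

```text
t: 39.4
tcp_pos: [0.5033, -0.1816, 0.202]
tool_rot: [0.998, -0.065, -0.0, -0.0]
force: [-0.2, -0.0, -1.3]
finger_gap: 0.38
```

```bash
python3 - <<'E'
from h import *
c,p,d,s=shot('wrist','w21')
T=np.array([.5262,-.1843]);a=-.129;R=np.array([[np.cos(a),-np.sin(a)],[np.sin(a),np.cos(a)]])
hsv=cv2.cvtColor(p,cv2.COLOR_RGB2HSV).astype(int);H,S,V=hsv[...,0],hsv[...,1],hsv[...,2]
tl=lambda px,z:np.round((plane(c,px,z)[:,:2]-T)@R*1000,1).tolist()
m=(H>100)&(H<130)&(S>80)&(V<110);m[250:]=0;m[:,:235]=0;m[:,275:]=0
m=cv2.morphologyEx(m.astype(np.uint8),cv2.MORPH_CLOSE,np.ones((7,3)))
b=max(blobs(m,50),key=lambda x:x[0]);r=cv2.minAreaRect(np.array(tl(np.argwhere(b[2])[:,::-1],.069),np.float32));print("handle (expect x -78..15)",r)
g=(V>110)&(S<40);
rows=[i for i in range(50,140) if 1]
bri=p[55:85,245:265].max(axis=2).mean(axis=1);print(bri.round())
print("tip",tl([(254,67.5)],.062))
m=(H<14)&(S>80)&(V<140);m[195:]=0;m[:115]=0
b=max(blobs(m,100),key=lambda x:x[0]);print("frame",cv2.minAreaRect(np.array(tl(np.argwhere(b[2])[:,::-1],.050),np.float32)))
print("lens dots",tl([(222,154),(286,153)],.031))
P=np.array(c["pose"])
for n,q in [("handle",(254,200)),("handle2",(254,160)),("frameL",(185,155)),("frameR",(324,155)),("shank",(254,120))]:
    o,ray=rays(c,[q]);print(n,"z",round(float((o+ray[0]*d[q[1],q[0]])[2]),4))
E
```

```text
handle (expect x -78..15) ((-30.349998474121094, 0.29999876022338867), (87.49998474121094, 14.39999771118164), 0.0)
[162. 162. 163. 164. 163. 162. 163. 165. 165. 165. 163. 164. 164. 165.
 165. 165. 165. 167. 167. 165. 164. 163. 163. 164. 165. 176. 207. 218.
 217. 216.]
tip [[70.3, 0.7]]
frame ((1.7499980926513672, 37.69999313354492), (43.299991607666016, 67.19998931884766), 0.0)
lens dots [[-2.9, 30.0], [-2.0, -28.5]]
handle z 0.071
handle2 z 0.0693
frameL z 0.0507
frameR z 0.05
shank z 0.0663
```

```bash
python3 -c "
from station import manip
print(manip.sign_off())"
```

```text
the job is handed in; nothing more can be done
None
```

The tray is packed in the order asked, and I handed the job in at about 39 s of the 72 s allowed. The red and blue lenses went into their own pockets first, then the frame across both rests, and last the navy screwdriver in the saddles. I set each part down under control and then let go. I touched nothing else on the bench.

My last checks, in tray coordinates:
- **Lenses:** both centre dots were within about 1 pixel of where they should be, in a wrist picture taken after letting go of each. In the final picture they read 2–3 mm off in x. That came from dots picked roughly by eye, and it is still inside the 5.5 mm allowed.
- **Frame:** after release it measured about (-2, 0) mm and square to the tray, with its top face at 50–51 mm (50 mm expected). In the final picture the screwdriver hid part of it, so I only saw one half, which was consistent with that.
- **Screwdriver:** the handle measured about 1 mm off lengthwise and 0.3 mm sideways, with its top at 69–71 mm (69 mm expected). The tip read x = 70 mm, y = 0.7 mm (75 mm expected), past the narrower saddle and within limits.

No check failed. The lens and tip readings above were the only ones that disagreed slightly.

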